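# Make up a hinge kit and a joint-repair kit

## Robot

A 6-joint arm with a two-finger parallel gripper is mounted at the origin on a cart in front of the work surface, level with it; the furniture and walls round the work are solid. World frame = base frame: x ahead of the robot, y to its left, z up, the work surface at z = 0. Lengths are in mm, angles in rad, forces in N, time in s.
With the tool pointing down it reaches from about 350 to 975 mm from the base axis. Payload 4.9 kg.
Tool frame: the origin (TCP) lies at the very end of the fingers, on their centre line; the grasp point (between the pads) lies 19 mm behind it; z points along the fingers, y is the line along which they close (so a half turn about z gives the same grasp; the last joint's range is limited). The gripper opens to 85 mm and grips with 20 to 120 N. Pads are 22 mm wide; open, the fingers measure 114 mm over their backs; the gripper's body (76 mm by 85 mm) begins 54 mm behind the grasp point. The pads swing forward as they close: fully open they stand 13 mm farther back than shut.
Start: joints at [0.994, 0.053, 1.613, -0, 1.476, -0.119], TCP at [276.222, 560.627, 231.304] pointing down, gripper open.
Joint ranges: [-3.01, 3.01], [-1.01, 2.22], [0.06, 2.58], [-1.02, 4.17], [0.09, 2.62], [-3.14, 3.14]. Speed limits (rad/s): [2.57, 2.57, 3.14, 3.14, 3.14, 3.14].

## Interface

Orientations are given as a 3x3 rotation matrix whose columns are the frame's x, y, z axes.
In Python, from rig import telemetry, eyes, close_job gives the robot as it stands.
- The arm moves only by the tool play_rows, never from a script. Its argument "increments" is a list of rows, each an object of numbers: "x", "y", "z": the shift along the tool's x, y, z in mm; "ax", "ay", "az": the turn, a rotation vector about the tool's x, y, z in rad; "hand": the opening in per cent of the stroke, from 0 (shut) to 100 (fully open). A call has exactly 8 rows; each row shifts and turns the commanded pose from where the row before left it, along the tool's axes as they then stand; what a row does not reach is not made up. A row lasts 1/10 s, in which the tool goes at most 50 mm and 8.59 degrees, less where a joint would pass 70% of its speed; a pose out of reach is approached as far as the arm can. A call with a gripper value outside its range is refused whole. The fingers move at their own pace and stop on an object; the grip force is fixed at half the most. Time passes only in rows, so rows that do not move let the fingers close, or fill a call up. It gives the time, the measured TCP pose, the force, the opening and the grip force at its end, in the units of the state.
- telemetry.observe(): the state, without advancing time (a new reading comes with each control period).
- eyes.grab_frame(name): name is "scene" or "top" or "wrist"; returns a dict with "pixels" (480x640x3 uint8, blue, green, red), "depth" (480x640 float32, mm along the optical axis (not along the pixel's ray), 0 where there is no reading), "fx", "fy", "cx", "cy" (pixels), "rvec" (rotation vector, rad) and "tvec" (3), from world to camera coordinates, as OpenCV has them. Camera axes: x right, y down, z forward; pixel columns grow to the right and rows downward; lengths in mm; the calibration is good to about 2 mm. A picture is of the moment at which its call begins.
- close_job(): hands the job in; it is judged then, once.
The state is a dict: "clock": time; "qpos": joint angles; "joint_vel": joint speeds; "tau": joint torques, N m; "position": TCP position; "orientation": TCP orientation; "wrist_force": force on the tool from outside, world axes, zero at the start; "torque": the same for the moment, N m; "grip_width": finger opening in mm; "grip_force": force on a finger pad.
Only numpy, scipy, OpenCV 4.12 (cv2) and the standard library are available. Lean on these libraries where they do the work, as an engineer would, in place of code of your own. Each camera call takes 0.05 s, during which the arm holds its last target. There are 200 camera calls.

## Task

Make up the two kit boards from the parts lying on the table: the board with the blue floor is for hanging a door and takes the carton of screws and the folded brass hinge; the board with the yellow floor is for repairing a loose joint and takes the oak wedge, the beech dowel and the orange spring clamp. Lay each part, the same way up as it lies now, in the pocket that is cut to its size and painted with its outline, all the way down on the coloured floor. The plywood spacer, the red pencil and the tin of screws belong to neither kit: leave them where they are.

Things in the scene. Friction and masses are not known exactly. Their poses are not given: they have to be found in the camera images.
- blue_board: Ply board, blue floor, fixed, 170 (x) x 154 (y) x 24 mm. Origin: centre of underside, z up. Pockets 18 mm deep (floor 6 mm above table), 8 mm play all round, long side along y, centred at y=0. A 46 mm wide finger groove as deep as the pockets runs through along x at y=0, open at both ends. Pockets: carton at x=-34.5 mm (77 wide, 106 long), hinge at x=+44.5 (57 x 91).
- yellow_board: Ply board, yellow floor, fixed, 170 (x) x 154 (y) x 24 mm. Origin: centre of underside, z up. Pockets 18 mm deep (floor 6 mm above table), 8 mm play all round, long side along y, centred at y=0. A 46 mm wide finger groove as deep as the pockets runs through along x at y=0, open at both ends. Pockets: wedge at x=-48 mm (54 wide, 126 long), dowel at x=+7 (32 x 136), clamp at x=+55 (40 x 130).
- screw_carton: Small closed brown cardboard carton of screws with an orange and white label, 61 mm (x) by 90 mm (y), 51 mm high. Origin: centre of the underside; z up. Grasp across x.
- brass_hinge: Folded brass butt hinge lying flat: 41 mm (x) by 75 mm (y), 10 mm thick, about 130 g; the round knuckle runs along its +x edge. Origin: centre of the underside; z up. Grasp across x, with the fingertips about 2 mm above what it lies on.
- wedge: Oak wedge lying flat, 38 mm wide (x), 110 mm long (y), tapering along y from 22 mm high to a thin end, roughly half as high at its middle. Origin: centre of the underside; z up. Grasp across x.
- dowel: Short round beech dowel rod, 16 mm thick (x and z), 120 mm long (y); it lies still and does not roll. Origin: centre of the underside; z up. Grasp across x.
- clamp: Orange and black spring clamp lying as it would on its lower jaw, 24 mm wide (x), 114 mm long (y), 60 mm high; it does not open. Origin: centre of the underside; z up. Grasp across x.
- ply_spacer: Bystander: rectangular plywood spacer, 60 x 120 x 18 mm, lying flat; part of neither kit. Origin: centre of the underside.
- red_pencil: Bystander: flat red carpenter's pencil, 12 x 184 x 8 mm; part of neither kit. Origin: underside, near the middle.
- screw_tin: Bystander: open round grey tin holding brass screws, about 75 mm across, 49 mm high; part of neither kit. Origin: underside, near the middle.
Things that resemble listed ones, but are neither listed nor needed, are in the scene too. What is shaped like the wedge but turquoise is not meant.

How it is judged (in metres and radians):
At the end, for the whole second after the job is handed in: Each part rests released in its own pocket of its board: within 11 mm across and 12 mm along of the pocket centre, underside under 4 mm above the coloured floor, flat within 0.1 rad, along the pocket within 0.3 rad either way round. The three bystanders are within 20 mm of their start (x of screw_carton in the frame of blue_board between -0.0455 and -0.0235 m and y of screw_carton in the frame of blue_board between -0.012 and 0.012 m and z of screw_carton in the frame of blue_board between 0.003 and 0.01 m and angle between the z axis of each of screw_carton, brass_hinge and the z axis of blue_board, either way round below 0.1 rad and angle between the y axis of each of screw_carton, brass_hinge and the y axis of blue_board, either way round below 0.3 rad and linear speed of each of screw_carton, brass_hinge, wedge, dowel, clamp below 0.02 m/s and angular speed of each of screw_carton, brass_hinge, wedge, dowel, clamp below 0.2 rad/s and x of brass_hinge in the frame of blue_board between 0.0335 and 0.0555 m and y of brass_hinge in the frame of blue_board between -0.012 and 0.012 m and z of brass_hinge in the frame of blue_board between 0.003 and 0.01 m and x of wedge in the frame of yellow_board between -0.059 and -0.037 m and y of wedge in the frame of yellow_board between -0.012 and 0.012 m and z of wedge in the frame of yellow_board between 0.003 and 0.01 m and angle between the z axis of each of wedge, dowel, clamp and the z axis of yellow_board, either way round below 0.1 rad and angle between the y axis of each of wedge, dowel, clamp and the y axis of yellow_board, either way round below 0.3 rad and x of dowel in the frame of yellow_board between -0.004 and 0.018 m and y of dowel in the frame of yellow_board between -0.012 and 0.012 m and z of dowel in the frame of yellow_board between 0.003 and 0.01 m and x of clamp in the frame of yellow_board between 0.044 and 0.066 m and y of clamp in the frame of yellow_board between -0.012 and 0.012 m and z of clamp in the frame of yellow_board between 0.003 and 0.01 m and distance of each of ply_spacer, red_pencil, screw_tin from where it was at the start of the episode below 0.02 m); the robot touches nothing.
It fails at once if the plywood spacer is pushed away (more than 20 mm) (distance of ply_spacer from where it was at the start of the episode above 0.02 m).
It fails at once if the red pencil is pushed away (more than 20 mm) (distance of red_pencil from where it was at the start of the episode above 0.02 m).
It fails at once if the tin of screws is pushed away (more than 20 mm) (distance of screw_tin from where it was at the start of the episode above 0.02 m).
It also fails if it takes over 128 s, if anything falls off the work surface, if the arm or the gripper's body presses on something with over 40 N, if the wrist force passes 120 N, or if a joint passes its speed limit or range.

## Working session

There is one attempt and no reset: what is moved stays moved. The work goes in short steps, Python scripts to look and compute and a tool call to move; the robot and the scene stay as the last step left them, time stands still between calls to the robot, and variables do not carry over. Pictures are saved under pics/ and viewed, at most 14 in all, crops included, and the job is handed in when it is done.

Besides the shell and the picture viewer there is one more tool, called after "Call:" in YAML: its name, and indented under it one key for each argument. play_rows: Moves the arm, as the interface text tells. Its arguments: {"type":"object","properties":{"increments":{"type":"array"}},"required":["increments"]}

```bash
mkdir -p pics; ls
python3 - <<'E'
from rig import telemetry, eyes
import cv2,numpy as np
print(telemetry.observe())
for n in("top","scene"):
    f=eyes.grab_frame(n); np.savez(f"pics/{n}0.npz",**f); cv2.imwrite(f"pics/{n}0.png",f["pixels"])
    R=cv2.Rodrigues(np.array(f["rvec"]))[0]; print(n,f["fx"],f["cx"],f["cy"],(-R.T@np.array(f["tvec"]).ravel()).round(),R.round(3).tolist())
E
```

```text
pics
{'clock': 0.0, 'qpos': array([ 9.94019815e-01,  5.33803216e-02,  1.61431745e+00,  1.37121592e-05,
        1.47600338e+00, -1.19008477e-01]), 'joint_vel': array([ 9.88292447e-04, -9.60484124e-05, -1.17486319e-04, -1.38127822e-03,
        6.45333401e-04, -4.66989486e-04]), 'tau': array([ 1.58744613e-03, -3.93675399e+01, -3.70179427e+01,  3.54300056e-06,
        6.82583079e-03,  7.29922277e-06]), 'position': array([275.86973483, 560.11518442, 230.03446938]), 'orientation': array([[-8.97040408e-01,  4.41947008e-01, -1.16126005e-03],
       [ 4.41948455e-01,  8.97038720e-01, -1.75995387e-03],
       [ 2.63888885e-04, -2.09196683e-03, -9.99997777e-01]]), 'wrist_force': array([-0.03345757, -1.15061784,  0.36311548]), 'torque': array([ 0.04733202, -0.0384896 , -0.01214404]), 'grip_force': 0.0, 'grip_width': 85.4789704756669}
top 465.208461683051 315.71478436164347 237.66422201344656 [ 399.  174. 1067.] [[-0.004, -1.0, 0.007], [-0.991, 0.003, -0.133], [0.133, -0.008, -0.991]]
scene 581.605873247367 320.2983636212535 241.8573693751346 [-310. 1136.  611.] [[-0.739, -0.674, 0.003], [-0.273, 0.295, -0.916], [0.616, -0.677, -0.402]]
```

View pics/top0.png

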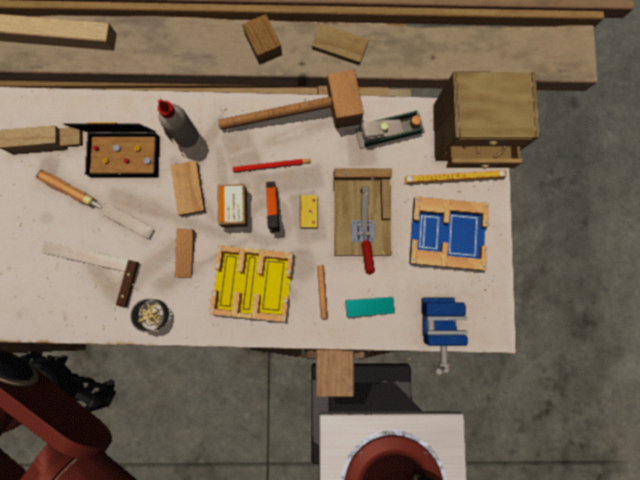

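View pics/scene0.png

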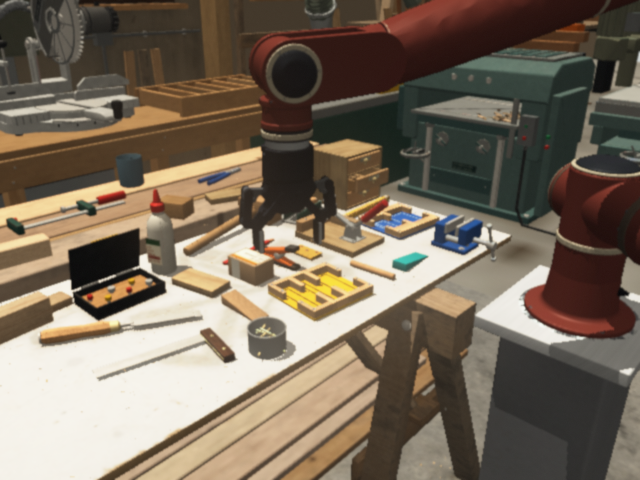

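The top view shows (pixels) the carton at (232,205), clamp (272,205), hinge (309,211), wedge (184,253), dowel (322,291), yellow board (253,284) and blue board (449,234). The bystanders are the spacer (187,188), pencil (272,165) and tin (151,316). The turquoise decoy is at (370,307). The scene view agrees, with the gripper hovering left of the carton.

```bash
cat > h.py <<'E'
import cv2,numpy as np
def world(f):
    R=cv2.Rodrigues(np.array(f["rvec"]))[0]; t=np.array(f["tvec"]).ravel()
    v,u=np.mgrid[0:480,0:640]; d=f["depth"]
    P=np.stack([(u-f["cx"])/f["fx"]*d,(v-f["cy"])/f["fy"]*d,d],-1)
    return (P-t)@R          # world xyz per pixel
def rect(XY):
    (c,s,a)=cv2.minAreaRect(XY.astype(np.float32)); 
    if s[0]>s[1]: s=s[::-1]; a+=90   # angle of long side = a+90 from x
    return np.round(c,1),np.round(s,1),round((a+90)%180,1)
E
python3 - <<'E'
import cv2,numpy as np
from h import *
f=dict(np.load("pics/top0.npz")); W=world(f); Z=W[...,2]
im=f["pixels"]
boxes=dict(carton=(215,180,250,230),clamp=(262,178,284,236),hinge=(296,190,322,232),wedge=(172,224,197,281),dowel=(314,260,330,322),yboard=(205,240,298,326),bboard=(406,192,492,275),spacer=(168,158,206,218),pencil=(229,155,314,174),tin=(128,295,176,337))
for n,(a,b,c,d) in boxes.items():
    w=W[b:d,a:c].reshape(-1,3); z=w[:,2]; ok=(z>4)&(z<90)
    p=w[ok]; zt=np.percentile(p[:,2],90); top=p[p[:,2]>(zt-6 if n in('carton','yboard','bboard') else 4)]
    print(n,len(p),"z10/50/90/max",np.percentile(p[:,2],[10,50,90,99.5]).round(1),*rect(top[:,:2]),"med table",np.median(z[abs(z)<4]).round(2))
big=cv2.resize(im[150:340,165:335],None,fx=3.5,fy=3.15,interpolation=cv2.INTER_CUBIC)
cv2.imwrite("pics/crop1.png",big[:600,:800])
E
```

```text
carton 1276 z10/50/90/max [33.1 49.6 52.2 54.8] [612.1 355.7] [60.7 90.6] 1.4 med table 0.3
clamp 584 z10/50/90/max [11.6 38.7 58.1 61.8] [614.8 263.3] [ 49.4 132.5] 2.6 med table 0.35
hinge 568 z10/50/90/max [ 6.5  9.4 12.4 19.5] [604.9 182.3] [58.1 96.7] 0.2 med table 0.35
wedge 831 z10/50/90/max [ 5.8 12.9 19.9 23.4] [510.2 467.6] [ 54.7 129.1] 2.0 med table 0.63
dowel 390 z10/50/90/max [ 9.9 13.9 16.9 19.4] [419.2 152.4] [ 33.4 126.3] 0.9 med table 0.12
yboard 4700 z10/50/90/max [ 4.8  7.6 24.8 28. ] [437.8 311.5] [154.  170.7] 83.9 med table 0.82
bboard 4613 z10/50/90/max [ 4.9 14.5 25.1 28. ] [ 549.9 -138.8] [154.8 172.1] 84.4 med table 0.96
spacer 1436 z10/50/90/max [14.4 17.6 19.9 22.5] [660.9 466.9] [ 85.9 141.3] 2.0 med table 0.44
pencil 432 z10/50/90/max [ 5.1  7.8 10.3 13. ] [715.7 271.4] [ 44.7 195. ] 89.9 med table 0.23
tin 872 z10/50/90/max [ 5.4 25.3 47.4 50.8] [365.8 536.2] [ 91.  107.5] 89.8 med table 0.76
```

View pics/crop1.png

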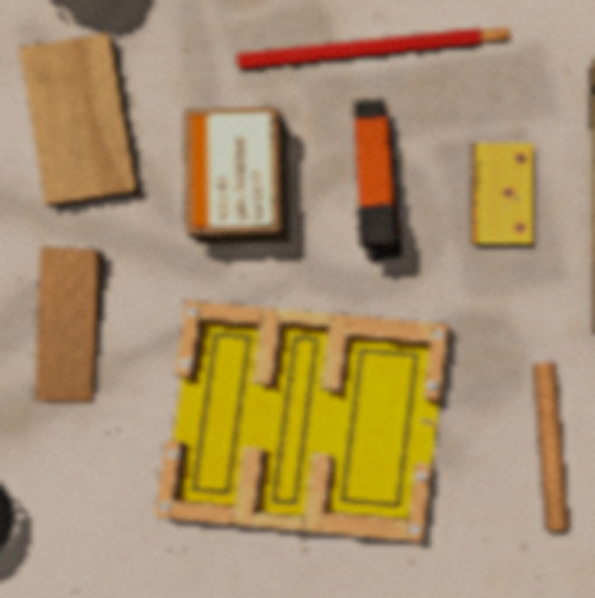

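The crop confirms the parts. Yellow board pockets run clamp, dowel, wedge from left to right, so board +x points towards world +y. The carton, clamp, hinge, wedge and dowel are each clearly separated.

```bash
cat >> h.py <<'E'
def onplane(f,uv,z):
    R=cv2.Rodrigues(np.array(f["rvec"]))[0]; t=np.array(f["tvec"]).ravel(); C=-R.T@t
    K=np.array([[f["fx"],0,f["cx"]],[0,f["fy"],f["cy"]],[0,0,1]])
    d=np.c_[uv,np.ones(len(uv))]@np.linalg.inv(K).T@R
    return (C+d*((z-C[2])/d[:,2])[:,None])[:,:2]
E
python3 - <<'E'
import cv2,numpy as np
from h import *
f=dict(np.load("pics/top0.npz")); im=f["pixels"]; hsv=cv2.cvtColor(im,cv2.COLOR_BGR2HSV); W=world(f)
S=hsv[...,1].astype(int); H=hsv[...,0]; V=hsv[...,2].astype(int)
print("bg",im[240,340],hsv[240,340],"hinge",hsv[211,305],"wedge",hsv[253,184],"dowel",hsv[291,322],"clamp",hsv[205,272],hsv[185,271],hsv[228,275])
boxes=dict(carton=(212,178,255,236,48),hinge=(292,186,326,238,9),wedge=(168,220,202,287,12),dowel=(310,255,336,327,11),clamp=(258,176,290,240,50),yboard=(200,236,302,330,20),bboard=(402,190,496,279,20),spacer=(166,156,208,220,17),pencil=(229,152,314,176,8),tin=(126,293,178,339,45))
for n,(a,b,c,d,z) in boxes.items():
    s=S[b:d,a:c]
    m=(s>85) if n!='clamp' else ((s>85)|(V[b:d,a:c]<60))
    if n=='clamp': m&=W[b:d,a:c,2]>12
    m=m.astype(np.uint8); k,l,st,_=cv2.connectedComponentsWithStats(m)
    j=1+np.argmax(st[1:,4]); vu=np.argwhere(l==j); uv=vu[:,::-1]+[a,b]
    xy=onplane(f,uv,z); e=np.linalg.eigh(np.cov(xy.T)); v=e[1][:,1]
    print(n,st[j,4],"rect",*rect(xy),"cen",xy.mean(0).round(1),"pca",np.degrees(np.arctan2(v[1],v[0])).round(1)%180)
# wedge slope: heights along x ; clamp heights along x
for n,(a,b,c,d) in dict(wedge=(178,228,191,278),clamp=(266,178,279,236),hinge=(298,194,320,228)).items():
    w=W[b:d,a:c]; print(n,[(w[i,:,0].mean().round(),np.median(w[i,:,2]).round()) for i in range(0,d-b,4)])
w=W[194:230,296:323]; print("hinge z by col",[(w[8:28,i,1].mean().round(),np.median(w[8:28,i,2]).round(1)) for i in range(0,27,2)])
E
```

```text
bg [ 81 121 146] [ 18 114 146] hinge [ 23 191 196] wedge [ 14 153 152] dowel [ 14 157 185] clamp [ 11 240 193] [15 62 49] [12 80 16]
carton 566 rect [609.2 352.3] [65.  98.7] 3.3 cen [604.7 356.7] pca 12.300000000000011
hinge 612 rect [602.7 183.5] [41.6 75.3] 179.8 cen [602.1 183. ] pca 178.6
wedge 874 rect [507.  465.4] [ 41.5 112. ] 179.1 cen [506.6 465.6] pca 179.7
dowel 365 rect [418.  152.3] [ 15.5 119.7] 4.0 cen [418.2 152.4] pca 4.0
clamp 475 rect [604.5 263.2] [ 24.5 109.4] 4.4 cen [606.2 263.5] pca 4.900000000000006
yboard 5305 rect [436.7 310.2] [156.5 173.5] 84.0 cen [435.9 309.5] pca 84.0
bboard 4569 rect [ 549.1 -138.4] [157.2 173.1] 84.4 cen [ 548.5 -138.2] pca 83.3
spacer 1421 rect [657.  461.5] [ 63.2 124.5] 10.0 cen [656.4 461.5] pca 10.199999999999989
pencil 474 rect [713.9 269.8] [ 15.4 184.3] 96.9 cen [713.3 273.1] pca 96.6
tin 272 rect [370.6 527.6] [47.  49.2] 87.9 cen [368.  526.7] pca 62.7
wedge [(np.float64(564.0), np.float64(1.0)), (np.float64(553.0), np.float64(21.0)), (np.float64(544.0), np.float64(18.0)), (np.float64(535.0), np.float64(18.0)), (np.float6
[... 1130 characters left out ...]
oat64(596.0), np.float64(8.0)), (np.float64(586.0), np.float64(10.0)), (np.float64(577.0), np.float64(9.0)), (np.float64(568.0), np.float64(9.0))]
hinge z by col [(np.float64(211.0), np.float64(0.1)), (np.float64(207.0), np.float64(-0.0)), (np.float64(202.0), np.float64(9.1)), (np.float64(197.0), np.float64(9.3)), (np.float64(193.0), np.float64(10.1)), (np.float64(188.0), np.float64(9.6)), (np.float64(183.0), np.float64(9.6)), (np.float64(179.0), np.float64(9.2)), (np.float64(174.0), np.float64(9.2)), (np.float64(170.0), np.float64(11.1)), (np.float64(165.0), np.float64(9.7)), (np.float64(160.0), np.float64(-0.1)), (np.float64(156.0), np.float64(-1.1)), (np.float64(151.0), np.float64(-0.2))]
```

Call:
play_rows:
  increments:
    - {"x":-45,"y":-4}
    - {"x":-45,"y":-4}
    - {"x":-45,"y":-4}
    - {"x":-45,"y":-4}
    - {"x":-45,"y":-4}
    - {"x":-45,"y":-4}
    - {"x":-45,"y":-4}
    - {"x":-45,"y":-4}

```text
invalid input
```

Call:
play_rows:
  increments:
    - {"x":-32,"y":-2}
    - {"az":-0.12}
    - {"az":-0.12}
    - {"az":-0.12}
    - {"az":-0.12}
    - {}
    - {}
    - {}

```text
invalid input
```

```bash
cat > go.py <<'E'
import sys,numpy as np
from rig import telemetry
s=telemetry.observe(); R=s["orientation"]; p=s["position"]
ay=np.degrees(np.arctan2(R[1,1],R[0,1]))
print("clk",round(s["clock"],2),"p",p.round(1),"angY",ay.round(2),"tilt",R[:2,2].round(4),"grip",round(s["grip_width"],1),round(s["grip_force"],1),"F",s["wrist_force"].round(1),"j6",s["qpos"][5].round(2))
a=list(map(float,sys.argv[1:]))
for i in range(0,len(a),4):   # X Y Z angY : turn first, then shift in turned axes; also unturned
    x,y,z,t=a[i:i+4]; th=np.radians(t); d=np.array([x,y])-p[:2]
    ty=np.array([np.cos(th),np.sin(th)]); tx=np.array([-ty[1],ty[0]])
    print("to",a[i:i+4],"az",round(-np.radians((t-ay+180)%360-180),3),"then dx",round(d@tx,1),"dy",round(d@ty,1),"dz",round(p[2]-z,1)," | now dx",round(d@R[:2,0],1),"dy",round(d@R[:2,1],1))
    p=np.array([x,y,z]); ay=t; R=np.c_[np.r_[tx,0],np.r_[ty,0],[0,0,-1]]
E
python3 go.py 612 355.5 200 91.4
python3 - <<'E'
from rig import eyes
import cv2,numpy as np
f=eyes.grab_frame("wrist"); np.savez("pics/w1.npz",**f); cv2.imwrite("pics/w1.png",f["pixels"])
E
```

```text
clk 0.1 p [275.9 560.2 230.2] angY 63.77 tilt [-0.001  -0.0015] grip 85.3 0.0 F [ 0.2  0.4 -0.4] j6 -0.12
to [612.0, 355.5, 200.0, 91.4] az -0.482 then dx -331.0 dy -212.8 dz 30.2  | now dx -391.9 dy -35.0
```

View pics/w1.png

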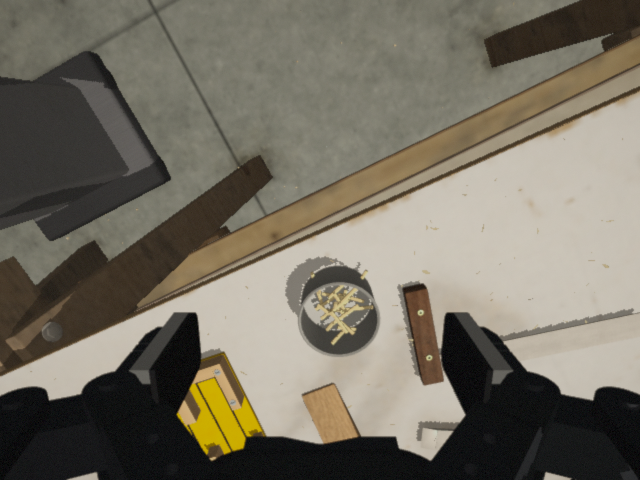

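The arm did not move. The wrist view still shows the start position, with the tin at (340,315), the yellow board at lower left, and the fingers at both sides. I'll fill in every key.

Call:
play_rows:
  increments:
    - {"x":-45,"y":-4,"z":0,"ax":0,"ay":0,"az":0,"hand":100}
    - {"x":-45,"y":-4,"z":0,"ax":0,"ay":0,"az":0,"hand":100}
    - {"x":-45,"y":-4,"z":0,"ax":0,"ay":0,"az":0,"hand":100}
    - {"x":-45,"y":-4,"z":0,"ax":0,"ay":0,"az":0,"hand":100}
    - {"x":-45,"y":-4,"z":0,"ax":0,"ay":0,"az":0,"hand":100}
    - {"x":-45,"y":-4,"z":0,"ax":0,"ay":0,"az":0,"hand":100}
    - {"x":-45,"y":-4,"z":0,"ax":0,"ay":0,"az":0,"hand":100}
    - {"x":-45,"y":-4,"z":0,"ax":0,"ay":0,"az":0,"hand":100}

```text
clock: 0.95
position: [586.2, 371.5, 230.8]
orientation: [[-0.897, 0.442, -0.001], [0.442, 0.897, -0.0], [0.001, -0.0, -1.0]]
wrist_force: [0.6, 0.6, 0.0]
grip_width: 85.4
grip_force: 0.0
```

Call:
play_rows:
  increments:
    - {"x":-32,"y":-2,"z":0,"ax":0,"ay":0,"az":0,"hand":100}
    - {"x":0,"y":0,"z":0,"ax":0,"ay":0,"az":-0.12,"hand":100}
    - {"x":0,"y":0,"z":0,"ax":0,"ay":0,"az":-0.12,"hand":100}
    - {"x":0,"y":0,"z":0,"ax":0,"ay":0,"az":-0.12,"hand":100}
    - {"x":0,"y":0,"z":0,"ax":0,"ay":0,"az":-0.12,"hand":100}
    - {"x":0,"y":0,"z":0,"ax":0,"ay":0,"az":0,"hand":100}
    - {"x":0,"y":0,"z":0,"ax":0,"ay":0,"az":0,"hand":100}
    - {"x":0,"y":0,"z":0,"ax":0,"ay":0,"az":0,"hand":100}

```text
clock: 1.75
position: [612.7, 356.9, 231.1]
orientation: [[-1.0, -0.021, -0.0], [-0.021, 1.0, -0.0], [0.0, -0.0, -1.0]]
wrist_force: [0.3, 0.4, -0.7]
grip_width: 85.5
grip_force: 0.0
```

```bash
python3 go.py 612 355.5 15 91.4
```

```text
clk 1.75 p [612.7 356.9 231.1] angY 91.18 tilt [-0.0003 -0.0001] grip 85.5 0.0 F [ 0.3  0.4 -0.7] j6 -1.17
to [612.0, 355.5, 15.0, 91.4] az -0.004 then dx 0.8 dy -1.3 dz 216.1  | now dx 0.8 dy -1.3
```

Call:
play_rows:
  increments:
    - {"x":1,"y":-1,"z":45,"ax":0,"ay":0,"az":0,"hand":100}
    - {"x":0,"y":0,"z":45,"ax":0,"ay":0,"az":0,"hand":100}
    - {"x":0,"y":0,"z":45,"ax":0,"ay":0,"az":0,"hand":100}
    - {"x":0,"y":0,"z":40,"ax":0,"ay":0,"az":0,"hand":100}
    - {"x":0,"y":0,"z":25,"ax":0,"ay":0,"az":0,"hand":100}
    - {"x":0,"y":0,"z":11,"ax":0,"ay":0,"az":0,"hand":100}
    - {"x":0,"y":0,"z":0,"ax":0,"ay":0,"az":0,"hand":100}
    - {"x":0,"y":0,"z":0,"ax":0,"ay":0,"az":0,"hand":60}

```text
clock: 2.55
position: [613.0, 356.4, 22.1]
orientation: [[-1.0, -0.022, 0.002], [-0.022, 1.0, 0.001], [-0.002, 0.001, -1.0]]
wrist_force: [0.1, 0.2, 1.1]
grip_width: 73.1
grip_force: 0.0
```

Call:
play_rows:
  increments:
    - {"x":0,"y":0,"z":0,"ax":0,"ay":0,"az":0,"hand":40}
    - {"x":0,"y":0,"z":0,"ax":0,"ay":0,"az":0,"hand":40}
    - {"x":0,"y":0,"z":0,"ax":0,"ay":0,"az":0,"hand":40}
    - {"x":0,"y":0,"z":0,"ax":0,"ay":0,"az":0,"hand":40}
    - {"x":0,"y":0,"z":0,"ax":0,"ay":0,"az":0,"hand":40}
    - {"x":0,"y":0,"z":0,"ax":0,"ay":0,"az":0,"hand":40}
    - {"x":0,"y":0,"z":0,"ax":0,"ay":0,"az":0,"hand":40}
    - {"x":0,"y":0,"z":0,"ax":0,"ay":0,"az":0,"hand":40}

```text
clock: 3.35
position: [613.9, 356.8, 23.6]
orientation: [[-1.0, -0.022, 0.005], [-0.022, 1.0, 0.002], [-0.005, 0.002, -1.0]]
wrist_force: [-0.9, -0.5, 6.4]
grip_width: 59.0
grip_force: 69.3
```

```bash
python3 -c "
import numpy as np
for n,c,a,xs in(('yel',(437.3,311.0),84.0,(-48,7,55)),('blu',(549.5,-138.6),84.4,(-34.5,44.5))):
  for x in xs: print(n,x,(np.array(c)+x*np.array([np.cos(np.radians(a)),np.sin(np.radians(a))])).round(1))
"; python3 go.py 612 355.5 200 84.4 546.1 -172.9 200 84.4
```

```text
yel -48 [432.3 263.3]
yel 7 [438. 318.]
yel 55 [443.  365.7]
blu -34.5 [ 546.1 -172.9]
blu 44.5 [553.8 -94.3]
clk 3.35 p [613.9 356.8  23.6] angY 91.27 tilt [0.0049 0.002 ] grip 59.0 69.3 F [-0.9 -0.5  6.4] j6 -1.17
to [612.0, 355.5, 200.0, 84.4] az 0.12 then dx 1.8 dy -1.5 dz -176.4  | now dx 1.9 dy -1.3
to [546.1, -172.9, 200.0, 84.4] az -0.0 then dx 14.0 dy -532.3 dz 0.0  | now dx 14.0 dy -532.3
```

Call:
play_rows:
  increments:
    - {"x":0,"y":0,"z":-20,"ax":0,"ay":0,"az":0,"hand":40}
    - {"x":0,"y":0,"z":-40,"ax":0,"ay":0,"az":0,"hand":40}
    - {"x":0,"y":0,"z":-45,"ax":0,"ay":0,"az":0.06,"hand":40}
    - {"x":0,"y":0,"z":-45,"ax":0,"ay":0,"az":0.06,"hand":40}
    - {"x":5,"y":-20,"z":-10,"ax":0,"ay":0,"az":0,"hand":40}
    - {"x":5,"y":-40,"z":0,"ax":0,"ay":0,"az":0,"hand":40}
    - {"x":5,"y":-40,"z":0,"ax":0,"ay":0,"az":0,"hand":40}
    - {"x":0,"y":-40,"z":0,"ax":0,"ay":0,"az":0,"hand":40}

```text
clock: 4.15
position: [581.7, 216.8, 180.6]
orientation: [[-0.995, 0.097, -0.001], [0.097, 0.995, -0.0], [0.001, -0.0, -1.0]]
wrist_force: [0.3, -0.9, -2.1]
grip_width: 58.7
grip_force: 68.2
```

Call:
play_rows:
  increments:
    - {"x":0,"y":-45,"z":0,"ax":0,"ay":0,"az":0,"hand":40}
    - {"x":0,"y":-45,"z":0,"ax":0,"ay":0,"az":0,"hand":40}
    - {"x":0,"y":-45,"z":0,"ax":0,"ay":0,"az":0,"hand":40}
    - {"x":0,"y":-45,"z":0,"ax":0,"ay":0,"az":0,"hand":40}
    - {"x":0,"y":-45,"z":0,"ax":0,"ay":0,"az":0,"hand":40}
    - {"x":0,"y":-45,"z":0,"ax":0,"ay":0,"az":0,"hand":40}
    - {"x":0,"y":-45,"z":0,"ax":0,"ay":0,"az":0,"hand":40}
    - {"x":0,"y":-45,"z":0,"ax":0,"ay":0,"az":0,"hand":40}

```text
clock: 4.95
position: [547.0, -141.7, 180.7]
orientation: [[-0.995, 0.098, -0.0], [0.098, 0.995, 0.0], [0.0, 0.0, -1.0]]
wrist_force: [1.3, -0.5, -3.1]
grip_width: 58.8
grip_force: 68.2
```

Call:
play_rows:
  increments:
    - {"x":0,"y":-25,"z":0,"ax":0,"ay":0,"az":0,"hand":40}
    - {"x":0,"y":-8,"z":0,"ax":0,"ay":0,"az":0,"hand":40}
    - {"x":0,"y":0,"z":0,"ax":0,"ay":0,"az":0,"hand":40}
    - {"x":0,"y":0,"z":0,"ax":0,"ay":0,"az":0,"hand":40}
    - {"x":0,"y":0,"z":0,"ax":0,"ay":0,"az":0,"hand":40}
    - {"x":0,"y":0,"z":0,"ax":0,"ay":0,"az":0,"hand":40}
    - {"x":0,"y":0,"z":0,"ax":0,"ay":0,"az":0,"hand":40}
    - {"x":0,"y":0,"z":0,"ax":0,"ay":0,"az":0,"hand":40}

```text
clock: 5.75
position: [545.0, -172.6, 180.3]
orientation: [[-0.995, 0.097, -0.0], [0.097, 0.995, 0.0], [0.0, 0.0, -1.0]]
wrist_force: [-0.4, 1.4, -3.3]
grip_width: 58.8
grip_force: 68.2
```

```bash
python3 go.py 547.5 -172.9 30 84.4
```

```text
clk 5.75 p [ 545.  -172.6  180.3] angY 84.44 tilt [-0.  0.] grip 58.8 68.2 F [-0.4  1.4 -3.3] j6 -1.91
to [547.5, -172.9, 30.0, 84.4] az 0.001 then dx -2.5 dy -0.0 dz 150.3  | now dx -2.5 dy -0.0
```

Call:
play_rows:
  increments:
    - {"x":-2,"y":0,"z":30,"ax":0,"ay":0,"az":0,"hand":40}
    - {"x":0,"y":0,"z":40,"ax":0,"ay":0,"az":0,"hand":40}
    - {"x":0,"y":0,"z":30,"ax":0,"ay":0,"az":0,"hand":40}
    - {"x":0,"y":0,"z":20,"ax":0,"ay":0,"az":0,"hand":40}
    - {"x":0,"y":0,"z":15,"ax":0,"ay":0,"az":0,"hand":40}
    - {"x":0,"y":0,"z":10,"ax":0,"ay":0,"az":0,"hand":40}
    - {"x":0,"y":0,"z":2,"ax":0,"ay":0,"az":0,"hand":40}
    - {"x":0,"y":0,"z":0,"ax":0,"ay":0,"az":0,"hand":40}

```text
clock: 6.55
position: [547.4, -173.6, 33.9]
orientation: [[-0.995, 0.098, 0.001], [0.098, 0.995, -0.0], [-0.001, -0.0, -1.0]]
wrist_force: [0.3, -0.4, -3.3]
grip_width: 58.7
grip_force: 68.1
```

Call:
play_rows:
  increments:
    - {"x":0,"y":0,"z":1,"ax":0,"ay":0,"az":0,"hand":40}
    - {"x":0,"y":0,"z":1,"ax":0,"ay":0,"az":0,"hand":40}
    - {"x":0,"y":0,"z":1,"ax":0,"ay":0,"az":0,"hand":40}
    - {"x":0,"y":0,"z":0,"ax":0,"ay":0,"az":0,"hand":40}
    - {"x":0,"y":0,"z":0,"ax":0,"ay":0,"az":0,"hand":40}
    - {"x":0,"y":0,"z":0,"ax":0,"ay":0,"az":0,"hand":40}
    - {"x":0,"y":0,"z":0,"ax":0,"ay":0,"az":0,"hand":40}
    - {"x":0,"y":0,"z":0,"ax":0,"ay":0,"az":0,"hand":40}

```text
clock: 7.35
position: [546.9, -173.3, 30.3]
orientation: [[-0.995, 0.098, 0.0], [0.098, 0.995, 0.0], [-0.0, 0.0, -1.0]]
wrist_force: [0.1, -0.9, -3.5]
grip_width: 59.3
grip_force: 68.1
```

```bash
python3 go.py
python3 - <<'E'
from rig import eyes
import cv2,numpy as np
f=eyes.grab_frame("wrist"); np.savez("pics/w2.npz",**f); cv2.imwrite("pics/w2.png",f["pixels"])
E
```

```text
clk 7.35 p [ 546.9 -173.3   30.3] angY 84.4 tilt [0. 0.] grip 59.3 68.1 F [ 0.1 -0.9 -3.5] j6 -1.91
```

View pics/w2.png

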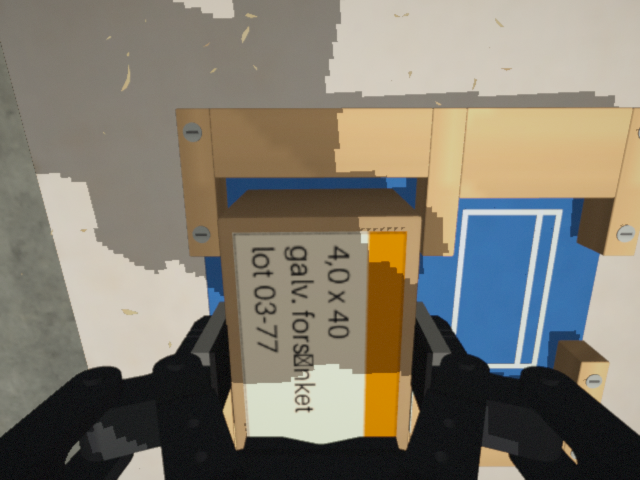

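The carton, pixels (225–415, 190–450), sits inside the blue pocket with gaps on both sides. It has not touched the floor yet.

Call:
play_rows:
  increments:
    - {"x":0,"y":0,"z":1,"ax":0,"ay":0,"az":0,"hand":40}
    - {"x":0,"y":0,"z":1,"ax":0,"ay":0,"az":0,"hand":40}
    - {"x":0,"y":0,"z":0,"ax":0,"ay":0,"az":0,"hand":40}
    - {"x":0,"y":0,"z":0,"ax":0,"ay":0,"az":0,"hand":40}
    - {"x":0,"y":0,"z":0,"ax":0,"ay":0,"az":0,"hand":40}
    - {"x":0,"y":0,"z":0,"ax":0,"ay":0,"az":0,"hand":40}
    - {"x":0,"y":0,"z":0,"ax":0,"ay":0,"az":0,"hand":40}
    - {"x":0,"y":0,"z":0,"ax":0,"ay":0,"az":0,"hand":40}

```text
clock: 8.2
position: [547.2, -173.5, 29.7]
orientation: [[-0.995, 0.097, 0.0], [0.097, 0.995, -0.0], [-0.0, -0.0, -1.0]]
wrist_force: [-4.3, 0.7, 4.9]
grip_width: 58.7
grip_force: 69.2
```

Call:
play_rows:
  increments:
    - {"x":0,"y":0,"z":0,"ax":0,"ay":0,"az":0,"hand":84}
    - {"x":0,"y":0,"z":0,"ax":0,"ay":0,"az":0,"hand":84}
    - {"x":0,"y":0,"z":0,"ax":0,"ay":0,"az":0,"hand":84}
    - {"x":0,"y":0,"z":0,"ax":0,"ay":0,"az":0,"hand":84}
    - {"x":0,"y":0,"z":-10,"ax":0,"ay":0,"az":0,"hand":84}
    - {"x":0,"y":0,"z":-30,"ax":0,"ay":0,"az":0,"hand":84}
    - {"x":0,"y":0,"z":-40,"ax":0,"ay":0,"az":0,"hand":84}
    - {"x":0,"y":0,"z":-40,"ax":0,"ay":0,"az":0,"hand":84}

```text
clock: 9.0
position: [546.5, -173.2, 149.8]
orientation: [[-0.995, 0.098, -0.001], [0.098, 0.995, 0.0], [0.001, 0.0, -1.0]]
wrist_force: [0.2, -1.0, 0.4]
grip_width: 71.9
grip_force: 0.0
```

```bash
python3 go.py 602.5 183.3 150 90
python3 - <<'E'
from rig import eyes
import cv2,numpy as np
f=eyes.grab_frame("wrist"); np.savez("pics/w3.npz",**f); cv2.imwrite("pics/w3.png",f["pixels"])
from h import *
W=world(f); z=W[...,2]; m=(z>52)&(z<62); m=m.astype(np.uint8); k,l,st,c=cv2.connectedComponentsWithStats(m); j=1+np.argmax(st[1:,4]); p=W[l==j]; print(np.median(p[:,2]),rect(p[:,:2]))
E
```

```text
clk 9.0 p [ 546.5 -173.2  149.8] angY 84.4 tilt [-0.0006  0.0002] grip 71.9 0.0 F [ 0.2 -1.   0.4] j6 -1.91
to [602.5, 183.3, 150.0, 90.0] az -0.098 then dx -56.0 dy 356.5 dz -0.2  | now dx -20.9 dy 360.2
55.77225755241558 (array([ 545.1, -174.1]), array([60.9, 90.3]), 175.0)
```

View pics/w3.png

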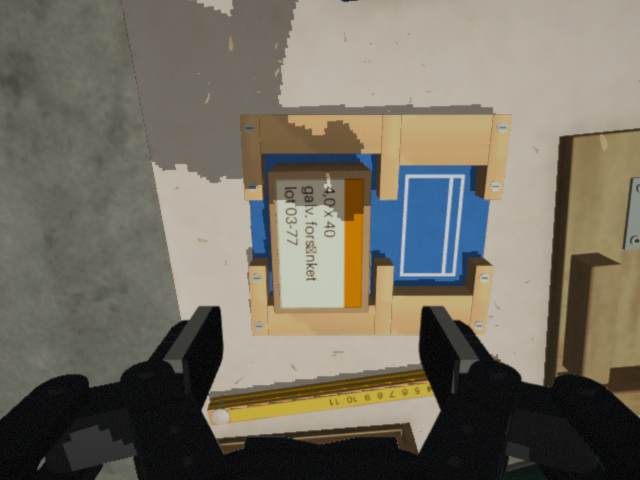

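The carton lies fully down in its pocket, within 1.5 mm of centre, with its top at 56 mm. Next is the hinge.

Call:
play_rows:
  increments:
    - {"x":-2,"y":30,"z":0,"ax":0,"ay":0,"az":0,"hand":70}
    - {"x":-3,"y":47,"z":0,"ax":0,"ay":0,"az":0,"hand":70}
    - {"x":-3,"y":48,"z":0,"ax":0,"ay":0,"az":0,"hand":70}
    - {"x":-3,"y":48,"z":0,"ax":0,"ay":0,"az":0,"hand":70}
    - {"x":-3,"y":48,"z":0,"ax":0,"ay":0,"az":0,"hand":70}
    - {"x":-3,"y":48,"z":0,"ax":0,"ay":0,"az":0,"hand":70}
    - {"x":-2,"y":48,"z":0,"ax":0,"ay":0,"az":0,"hand":70}
    - {"x":-2,"y":43,"z":0,"ax":0,"ay":0,"az":0,"hand":70}

```text
clock: 9.85
position: [603.1, 185.3, 149.1]
orientation: [[-0.995, 0.097, 0.001], [0.097, 0.995, 0.0], [-0.001, 0.0, -1.0]]
wrist_force: [0.6, -0.3, -0.1]
grip_width: 59.9
grip_force: 0.0
```

Call:
play_rows:
  increments:
    - {"x":0,"y":0,"z":30,"ax":0,"ay":0,"az":-0.049,"hand":70}
    - {"x":0,"y":0,"z":30,"ax":0,"ay":0,"az":-0.049,"hand":70}
    - {"x":0,"y":0,"z":20,"ax":0,"ay":0,"az":0,"hand":70}
    - {"x":0,"y":0,"z":10,"ax":0,"ay":0,"az":0,"hand":70}
    - {"x":0,"y":0,"z":0,"ax":0,"ay":0,"az":0,"hand":70}
    - {"x":0,"y":0,"z":0,"ax":0,"ay":0,"az":0,"hand":70}
    - {"x":0,"y":0,"z":0,"ax":0,"ay":0,"az":0,"hand":70}
    - {"x":0,"y":0,"z":0,"ax":0,"ay":0,"az":0,"hand":70}

```text
clock: 10.65
position: [604.1, 183.0, 60.1]
orientation: [[-1.0, 0.0, 0.003], [0.0, 1.0, 0.0], [-0.003, 0.0, -1.0]]
wrist_force: [0.1, 0.8, 0.4]
grip_width: 59.8
grip_force: 0.0
```

```bash
python3 go.py 602.5 183.3 4 90
python3 - <<'E'
from rig import eyes
import cv2,numpy as np
f=eyes.grab_frame("wrist"); np.savez("pics/w4.npz",**f); cv2.imwrite("pics/w4.png",f["pixels"])
E
```

```text
clk 10.65 p [604.1 183.   60.1] angY 90.0 tilt [0.0028 0.0005] grip 59.8 0.0 F [0.1 0.8 0.4] j6 -1.39
to [602.5, 183.3, 4.0, 90.0] az -0.0 then dx 1.6 dy 0.3 dz 56.1  | now dx 1.6 dy 0.3
```

View pics/w4.png

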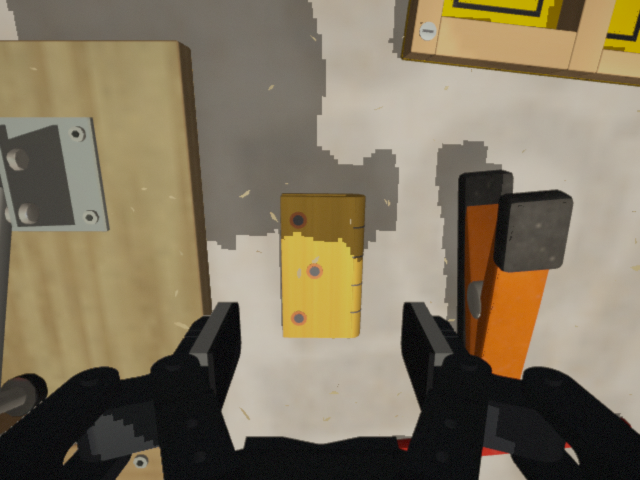

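The hinge, at (321,265), is centred between the fingers (240 and 402). The clamp is at right (515,270). I'll use the depth image to see where the fingertips really end.

Run:
```python
import numpy as np
from h import *
f=dict(np.load("pics/w4.npz")); W=world(f)
for a,b in((190,242),(400,452)):
    w=W[298:360,a:b].reshape(-1,3); w=w[(w[:,2]>35)&(f["depth"][298:360,a:b].ravel()>0)]
    print(len(w),w.min(0).round(1),np.percentile(w,[1,50,99],axis=0).round(1).tolist())
m=(abs(W[...,2]-10)<6); m[:190]=0;m[345:]=0;m[:,:265]=0;m[:,380:]=0
p=W[m&(W[...,2]>6)]; print(rect(p[:,:2]),len(p))
```

```text
2528 [590.  138.9  63.8] [[591.1, 139.8, 65.5], [593.1, 151.0, 84.2], [611.5, 152.7, 105.3]]
2525 [590.4 211.7  63.5] [[591.3, 212.0, 65.7], [593.3, 213.7, 84.2], [611.5, 224.7, 105.5]]
(array([602.9, 182.9]), array([40.7, 76. ]), 179.3) 11357
```

Call:
play_rows:
  increments:
    - {"x":1,"y":0,"z":20,"ax":0,"ay":0,"az":0,"hand":65}
    - {"x":0,"y":0,"z":20,"ax":0,"ay":0,"az":0,"hand":65}
    - {"x":0,"y":0,"z":10,"ax":0,"ay":0,"az":0,"hand":65}
    - {"x":0,"y":0,"z":5,"ax":0,"ay":0,"az":0,"hand":65}
    - {"x":0,"y":0,"z":2,"ax":0,"ay":0,"az":0,"hand":65}
    - {"x":0,"y":0,"z":0,"ax":0,"ay":0,"az":0,"hand":65}
    - {"x":0,"y":0,"z":0,"ax":0,"ay":0,"az":0,"hand":65}
    - {"x":0,"y":0,"z":0,"ax":0,"ay":0,"az":0,"hand":65}

```text
clock: 11.5
position: [602.6, 183.0, 2.2]
orientation: [[-1.0, -0.0, 0.002], [-0.0, 1.0, 0.0], [-0.002, 0.0, -1.0]]
wrist_force: [-0.0, 0.8, 0.1]
grip_width: 55.4
grip_force: 0.0
```

Call:
play_rows:
  increments:
    - {"x":0,"y":0,"z":0,"ax":0,"ay":0,"az":0,"hand":30}
    - {"x":0,"y":0,"z":0,"ax":0,"ay":0,"az":0,"hand":30}
    - {"x":0,"y":0,"z":0,"ax":0,"ay":0,"az":0,"hand":30}
    - {"x":0,"y":0,"z":0,"ax":0,"ay":0,"az":0,"hand":30}
    - {"x":0,"y":0,"z":0,"ax":0,"ay":0,"az":0,"hand":30}
    - {"x":0,"y":0,"z":0,"ax":0,"ay":0,"az":0,"hand":30}
    - {"x":0,"y":0,"z":0,"ax":0,"ay":0,"az":0,"hand":30}
    - {"x":0,"y":0,"z":0,"ax":0,"ay":0,"az":0,"hand":30}

```text
clock: 12.3
position: [602.6, 183.0, 2.5]
orientation: [[-1.0, -0.0, 0.001], [-0.0, 1.0, 0.0], [-0.001, 0.0, -1.0]]
wrist_force: [-0.9, -1.1, 4.8]
grip_width: 38.1
grip_force: 59.6
```

Call:
play_rows:
  increments:
    - {"x":0,"y":0,"z":-5,"ax":0,"ay":0,"az":0,"hand":30}
    - {"x":0,"y":0,"z":-15,"ax":0,"ay":0,"az":0,"hand":30}
    - {"x":0,"y":0,"z":-20,"ax":0,"ay":0,"az":0,"hand":30}
    - {"x":0,"y":0,"z":-40,"ax":0,"ay":0,"az":0.049,"hand":30}
    - {"x":0,"y":0,"z":-40,"ax":0,"ay":0,"az":0.049,"hand":30}
    - {"x":0,"y":0,"z":-10,"ax":0,"ay":0,"az":0,"hand":30}
    - {"x":0,"y":0,"z":0,"ax":0,"ay":0,"az":0,"hand":30}
    - {"x":0,"y":0,"z":0,"ax":0,"ay":0,"az":0,"hand":30}

```text
clock: 13.1
position: [601.0, 182.7, 129.9]
orientation: [[-0.995, 0.097, -0.002], [0.097, 0.995, -0.0], [0.002, -0.001, -1.0]]
wrist_force: [0.2, -0.2, -1.9]
grip_width: 37.9
grip_force: 60.5
```

```bash
python3 go.py 553.8 -94.3 130 84.4
```

```text
clk 13.1 p [601.  182.7 129.9] angY 84.42 tilt [-0.0021 -0.0004] grip 37.9 60.5 F [ 0.2 -0.2 -1.9] j6 -1.3
to [553.8, -94.3, 130.0, 84.4] az 0.0 then dx 19.9 dy -280.3 dz -0.1  | now dx 20.0 dy -280.3
```

Call:
play_rows:
  increments:
    - {"x":3,"y":-25,"z":0,"ax":0,"ay":0,"az":0,"hand":30}
    - {"x":3,"y":-40,"z":0,"ax":0,"ay":0,"az":0,"hand":30}
    - {"x":3,"y":-45,"z":0,"ax":0,"ay":0,"az":0,"hand":30}
    - {"x":3,"y":-45,"z":0,"ax":0,"ay":0,"az":0,"hand":30}
    - {"x":3,"y":-45,"z":0,"ax":0,"ay":0,"az":0,"hand":30}
    - {"x":3,"y":-45,"z":0,"ax":0,"ay":0,"az":0,"hand":30}
    - {"x":2,"y":-25,"z":0,"ax":0,"ay":0,"az":0,"hand":30}
    - {"x":0,"y":-10,"z":0,"ax":0,"ay":0,"az":0,"hand":30}

```text
clock: 13.9
position: [552.4, -95.6, 128.3]
orientation: [[-0.995, 0.1, -0.005], [0.1, 0.995, 0.001], [0.005, 0.001, -1.0]]
wrist_force: [-0.4, -0.3, -1.4]
grip_width: 38.2
grip_force: 60.6
```

Call:
play_rows:
  increments:
    - {"x":0,"y":0,"z":20,"ax":0,"ay":0,"az":0,"hand":30}
    - {"x":0,"y":0,"z":30,"ax":0,"ay":0,"az":0,"hand":30}
    - {"x":0,"y":0,"z":20,"ax":0,"ay":0,"az":0,"hand":30}
    - {"x":0,"y":0,"z":10,"ax":0,"ay":0,"az":0,"hand":30}
    - {"x":0,"y":0,"z":0,"ax":0,"ay":0,"az":0,"hand":30}
    - {"x":0,"y":0,"z":0,"ax":0,"ay":0,"az":0,"hand":30}
    - {"x":0,"y":0,"z":0,"ax":0,"ay":0,"az":0,"hand":30}
    - {"x":0,"y":0,"z":0,"ax":0,"ay":0,"az":0,"hand":30}

```text
clock: 14.7
position: [555.7, -94.0, 52.8]
orientation: [[-0.995, 0.097, 0.002], [0.097, 0.995, -0.001], [-0.002, -0.0, -1.0]]
wrist_force: [0.4, -0.7, -1.1]
grip_width: 37.8
grip_force: 60.6
```

```bash
python3 go.py 553.8 -94.3 9 84.4
python3 - <<'E'
from rig import eyes
import cv2,numpy as np
f=eyes.grab_frame("wrist"); np.savez("pics/w5.npz",**f); cv2.imwrite("pics/w5.png",f["pixels"])
E
```

```text
clk 14.7 p [555.7 -94.   52.8] angY 84.41 tilt [ 0.0024 -0.0007] grip 37.8 60.6 F [ 0.4 -0.7 -1.1] j6 -1.77
to [553.8, -94.3, 9.0, 84.4] az 0.0 then dx 1.9 dy -0.5 dz 43.8  | now dx 1.9 dy -0.5
```

View pics/w5.png

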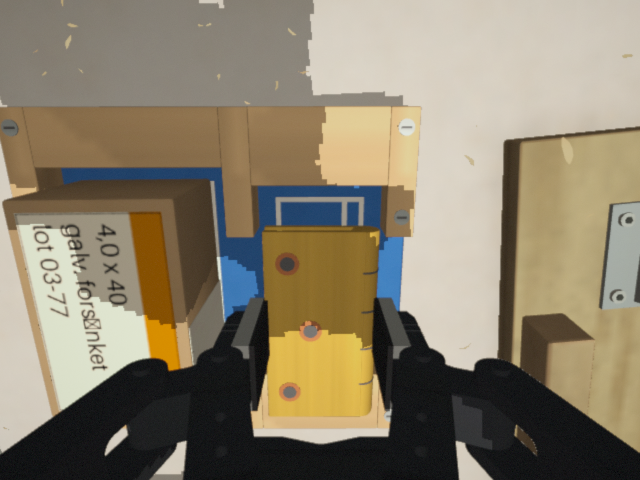

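The hinge (263–380, 225–415) hangs level over the hinge pocket. The left finger clears the carton.

Call:
play_rows:
  increments:
    - {"x":2,"y":0,"z":15,"ax":0,"ay":0,"az":0,"hand":30}
    - {"x":0,"y":0,"z":15,"ax":0,"ay":0,"az":0,"hand":30}
    - {"x":0,"y":0,"z":8,"ax":0,"ay":0,"az":0,"hand":30}
    - {"x":0,"y":0,"z":4,"ax":0,"ay":0,"az":0,"hand":30}
    - {"x":0,"y":0,"z":1,"ax":0,"ay":0,"az":0,"hand":30}
    - {"x":0,"y":0,"z":1,"ax":0,"ay":0,"az":0,"hand":30}
    - {"x":0,"y":0,"z":0,"ax":0,"ay":0,"az":0,"hand":30}
    - {"x":0,"y":0,"z":0,"ax":0,"ay":0,"az":0,"hand":30}

```text
clock: 15.55
position: [552.2, -93.4, 8.4]
orientation: [[-0.995, 0.097, -0.003], [0.097, 0.995, 0.001], [0.003, 0.001, -1.0]]
wrist_force: [-7.2, 1.4, 11.7]
grip_width: 38.4
grip_force: 61.9
```

Call:
play_rows:
  increments:
    - {"x":0,"y":0,"z":-1,"ax":0,"ay":0,"az":0,"hand":58}
    - {"x":0,"y":0,"z":0,"ax":0,"ay":0,"az":0,"hand":58}
    - {"x":0,"y":0,"z":0,"ax":0,"ay":0,"az":0,"hand":58}
    - {"x":0,"y":0,"z":0,"ax":0,"ay":0,"az":0,"hand":58}
    - {"x":0,"y":0,"z":-10,"ax":0,"ay":0,"az":0,"hand":58}
    - {"x":0,"y":0,"z":-30,"ax":0,"ay":0,"az":0,"hand":58}
    - {"x":0,"y":0,"z":-40,"ax":0,"ay":0,"az":0,"hand":58}
    - {"x":0,"y":0,"z":-40,"ax":0,"ay":0,"az":0,"hand":58}

```text
clock: 16.35
position: [551.9, -93.8, 129.3]
orientation: [[-0.995, 0.098, -0.002], [0.098, 0.995, -0.0], [0.001, -0.0, -1.0]]
wrist_force: [1.9, -0.3, -0.3]
grip_width: 49.3
grip_force: 0.0
```

```bash
cat > chk.py <<'E'
import cv2,numpy as np,sys
from rig import eyes
from h import *
# where parts lie on a board: chk.py board zlo zhi
C,A={"b":((549.5,-138.6),84.4),"y":((437.3,311.0),84.0)}[sys.argv[1]]; lo,hi=map(float,sys.argv[2:4]); cam=sys.argv[4]
f=eyes.grab_frame(cam); np.savez("pics/last.npz",**f); cv2.imwrite("pics/last.png",f["pixels"])
W=world(f); a=np.radians(A); d=W[...,:2]-C; bx=d@[np.cos(a),np.sin(a)]; by=d@[-np.sin(a),np.cos(a)]
hsv=cv2.cvtColor(f["pixels"],cv2.COLOR_BGR2HSV); h=hsv[...,0]
for n,x0,x1,ylim in {"b":[("carton",-73,4,54),("hinge",16,73,46)],"y":[("wedge",-75,-21,64),("dowel",-9,23,69),("clamp",35,75,66)]}[sys.argv[1]]:
    m=(bx>x0)&(bx<x1)&(abs(by)<ylim)&(W[...,2]>lo)&(W[...,2]<hi)
    if n=="hinge" or n=="carton": m&=~((h>95)&(h<130))
    k,l,st,_=cv2.connectedComponentsWithStats(m.astype(np.uint8))
    if k<2: continue
    j=1+np.argmax(st[1:,4]); q=l==j; r=rect(np.c_[bx[q],by[q]]); print(n,q.sum(),r,"z",np.percentile(W[q][:,2],[5,50,95]).round(1))
E
python3 chk.py b 9 62 wrist; python3 go.py 506.7 465.3 60 89.5
```

```text
carton 18867 (array([-36.2,   1.1]), array([60.8, 90.3]), 90.9) z [25.5 55.7 56.9]
hinge 6998 (array([44.3,  1.1]), array([41.1, 75.2]), 89.6) z [13.8 15.3 16.4]
clk 16.4 p [556.7 -95.1 138.1] angY 84.4 tilt [ 0.0114 -0.0041] grip 49.3 0.0 F [ 3.4 -0.7  4.6] j6 -1.77
to [506.7, 465.3, 60.0, 89.5] az -0.089 then dx 54.9 dy 560.0 dz 78.1  | now dx 104.4 dy 552.9
```

View pics/last.png

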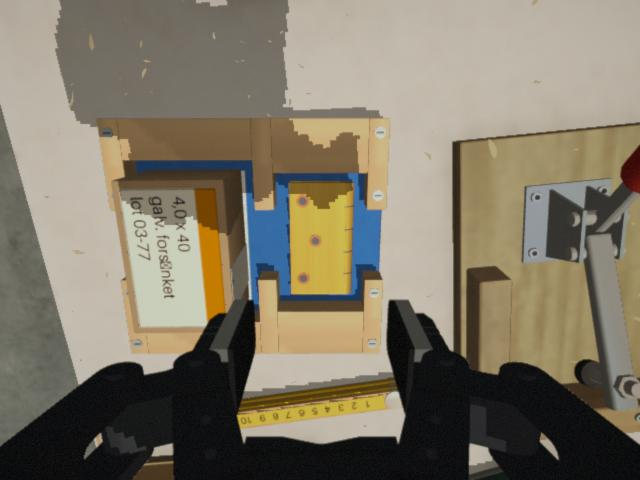

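Carton and hinge both lie flat in their pockets, with errors of 2 mm or less. Now the wedge.

Call:
play_rows:
  increments:
    - {"x":5,"y":30,"z":-10,"ax":0,"ay":0,"az":0,"hand":65}
    - {"x":8,"y":46,"z":0,"ax":0,"ay":0,"az":0,"hand":65}
    - {"x":8,"y":46,"z":0,"ax":0,"ay":0,"az":0,"hand":65}
    - {"x":8,"y":46,"z":0,"ax":0,"ay":0,"az":0,"hand":65}
    - {"x":8,"y":46,"z":0,"ax":0,"ay":0,"az":0,"hand":65}
    - {"x":8,"y":46,"z":0,"ax":0,"ay":0,"az":0,"hand":65}
    - {"x":8,"y":46,"z":0,"ax":0,"ay":0,"az":0,"hand":65}
    - {"x":8,"y":46,"z":0,"ax":0,"ay":0,"az":0,"hand":65}

```text
clock: 17.2
position: [526.1, 264.2, 138.6]
orientation: [[-0.995, 0.098, 0.001], [0.098, 0.995, -0.0], [-0.001, -0.0, -1.0]]
wrist_force: [1.2, -0.8, 0.2]
grip_width: 55.7
grip_force: 0.0
```

Call:
play_rows:
  increments:
    - {"x":8,"y":46,"z":0,"ax":0,"ay":0,"az":0,"hand":65}
    - {"x":8,"y":46,"z":0,"ax":0,"ay":0,"az":0,"hand":65}
    - {"x":8,"y":46,"z":0,"ax":0,"ay":0,"az":0,"hand":65}
    - {"x":8,"y":40,"z":0,"ax":0,"ay":0,"az":0,"hand":65}
    - {"x":4,"y":20,"z":0,"ax":0,"ay":0,"az":0,"hand":65}
    - {"x":0,"y":0,"z":0,"ax":0,"ay":0,"az":-0.045,"hand":65}
    - {"x":0,"y":0,"z":0,"ax":0,"ay":0,"az":-0.045,"hand":65}
    - {"x":0,"y":0,"z":0,"ax":0,"ay":0,"az":0,"hand":65}

```text
clock: 18.0
position: [509.8, 463.2, 138.2]
orientation: [[-1.0, 0.008, 0.0], [0.008, 1.0, -0.001], [-0.0, -0.001, -1.0]]
wrist_force: [1.1, 0.7, 0.4]
grip_width: 55.5
grip_force: 0.0
```

```bash
python3 go.py 506.7 465.3 60 89.5
```

```text
clk 18.0 p [509.8 463.2 138.2] angY 89.57 tilt [ 0.0001 -0.0005] grip 55.5 0.0 F [1.1 0.7 0.4] j6 -0.93
to [506.7, 465.3, 60.0, 89.5] az 0.001 then dx 3.1 dy 2.0 dz 78.2  | now dx 3.1 dy 2.0
```

Call:
play_rows:
  increments:
    - {"x":3,"y":2,"z":30,"ax":0,"ay":0,"az":0,"hand":65}
    - {"x":0,"y":0,"z":40,"ax":0,"ay":0,"az":0,"hand":65}
    - {"x":0,"y":0,"z":30,"ax":0,"ay":0,"az":0,"hand":65}
    - {"x":0,"y":0,"z":20,"ax":0,"ay":0,"az":0,"hand":65}
    - {"x":0,"y":0,"z":10,"ax":0,"ay":0,"az":0,"hand":65}
    - {"x":0,"y":0,"z":5,"ax":0,"ay":0,"az":0,"hand":65}
    - {"x":0,"y":0,"z":0,"ax":0,"ay":0,"az":0,"hand":65}
    - {"x":0,"y":0,"z":0,"ax":0,"ay":0,"az":0,"hand":65}

```text
clock: 18.8
position: [507.9, 465.9, 5.0]
orientation: [[-1.0, 0.008, 0.002], [0.008, 1.0, 0.002], [-0.002, 0.002, -1.0]]
wrist_force: [0.7, -0.6, 0.5]
grip_width: 55.8
grip_force: 0.0
```

Call:
play_rows:
  increments:
    - {"x":0,"y":0,"z":0,"ax":0,"ay":0,"az":0,"hand":28}
    - {"x":0,"y":0,"z":0,"ax":0,"ay":0,"az":0,"hand":28}
    - {"x":0,"y":0,"z":0,"ax":0,"ay":0,"az":0,"hand":28}
    - {"x":0,"y":0,"z":0,"ax":0,"ay":0,"az":0,"hand":28}
    - {"x":0,"y":0,"z":0,"ax":0,"ay":0,"az":0,"hand":28}
    - {"x":0,"y":0,"z":0,"ax":0,"ay":0,"az":0,"hand":28}
    - {"x":0,"y":0,"z":0,"ax":0,"ay":0,"az":0,"hand":28}
    - {"x":0,"y":0,"z":0,"ax":0,"ay":0,"az":0,"hand":28}

```text
clock: 19.6
position: [508.1, 466.2, 5.5]
orientation: [[-1.0, 0.008, 0.003], [0.008, 1.0, 0.002], [-0.003, 0.002, -1.0]]
wrist_force: [-0.1, 0.0, 5.1]
grip_width: 35.6
grip_force: 60.5
```

```bash
python3 go.py 432.3 263.3 125 84
```

```text
clk 19.6 p [508.1 466.2   5.5] angY 89.55 tilt [0.0027 0.002 ] grip 35.6 60.5 F [-0.1  0.   5.1] j6 -0.93
to [432.3, 263.3, 125.0, 84.0] az 0.097 then dx 54.2 dy -209.7 dz -119.5  | now dx 74.2 dy -203.5
```

Call:
play_rows:
  increments:
    - {"x":0,"y":0,"z":-10,"ax":0,"ay":0,"az":0,"hand":28}
    - {"x":0,"y":0,"z":-30,"ax":0,"ay":0,"az":0,"hand":28}
    - {"x":0,"y":0,"z":-40,"ax":0,"ay":0,"az":0.048,"hand":28}
    - {"x":0,"y":0,"z":-30,"ax":0,"ay":0,"az":0.049,"hand":28}
    - {"x":10,"y":-30,"z":0,"ax":0,"ay":0,"az":0,"hand":28}
    - {"x":12,"y":-45,"z":0,"ax":0,"ay":0,"az":0,"hand":28}
    - {"x":12,"y":-45,"z":0,"ax":0,"ay":0,"az":0,"hand":28}
    - {"x":12,"y":-45,"z":0,"ax":0,"ay":0,"az":0,"hand":28}

```text
clock: 20.4
position: [442.7, 304.4, 113.2]
orientation: [[-0.995, 0.104, -0.0], [0.104, 0.995, -0.0], [0.0, -0.0, -1.0]]
wrist_force: [0.4, -1.1, -0.7]
grip_width: 36.2
grip_force: 60.0
```

Call:
play_rows:
  increments:
    - {"x":6,"y":-30,"z":0,"ax":0,"ay":0,"az":0,"hand":28}
    - {"x":1,"y":-14,"z":0,"ax":0,"ay":0,"az":0,"hand":28}
    - {"x":0,"y":0,"z":25,"ax":0,"ay":0,"az":0,"hand":28}
    - {"x":0,"y":0,"z":25,"ax":0,"ay":0,"az":0,"hand":28}
    - {"x":0,"y":0,"z":10,"ax":0,"ay":0,"az":0,"hand":28}
    - {"x":0,"y":0,"z":0,"ax":0,"ay":0,"az":0,"hand":28}
    - {"x":0,"y":0,"z":0,"ax":0,"ay":0,"az":0,"hand":28}
    - {"x":0,"y":0,"z":0,"ax":0,"ay":0,"az":0,"hand":28}

```text
clock: 21.2
position: [433.4, 263.6, 54.8]
orientation: [[-0.995, 0.104, 0.002], [0.104, 0.995, 0.001], [-0.002, 0.001, -1.0]]
wrist_force: [0.4, -0.4, 1.1]
grip_width: 35.9
grip_force: 60.1
```

```bash
python3 chk.py y 45 85 wrist; python3 go.py 433.5 263.3 12 84
```

```text
wedge 30511 (array([-48. ,   6.4]), array([ 53.3, 103.1]), 80.5) z [53.4 60.9 72.9]
clk 21.25 p [433.4 263.6  54.8] angY 84.01 tilt [0.0023 0.001 ] grip 36.1 60.1 F [-0.3 -0.5 -1.1] j6 -1.07
to [433.5, 263.3, 12.0, 84.0] az 0.0 then dx -0.1 dy -0.3 dz 42.8  | now dx -0.1 dy -0.3
```

View pics/last.png

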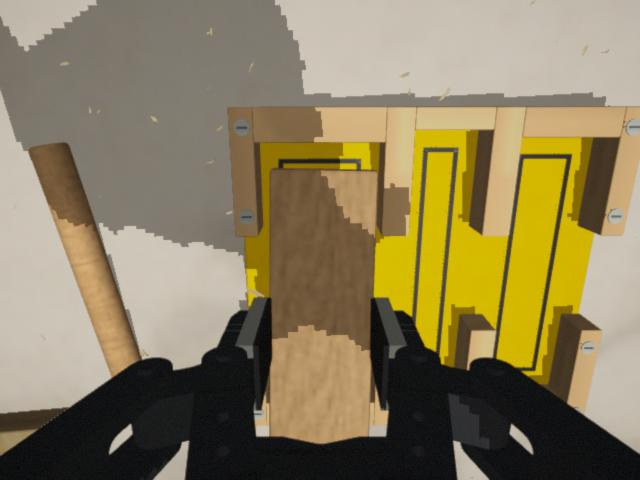

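The wedge (270–375, 168–435) hangs straight over the wedge pocket.

Call:
play_rows:
  increments:
    - {"x":0,"y":0,"z":20,"ax":0,"ay":0,"az":0,"hand":28}
    - {"x":0,"y":0,"z":12,"ax":0,"ay":0,"az":0,"hand":28}
    - {"x":0,"y":0,"z":8,"ax":0,"ay":0,"az":0,"hand":28}
    - {"x":0,"y":0,"z":1,"ax":0,"ay":0,"az":0,"hand":28}
    - {"x":0,"y":0,"z":1,"ax":0,"ay":0,"az":0,"hand":28}
    - {"x":0,"y":0,"z":1,"ax":0,"ay":0,"az":0,"hand":28}
    - {"x":0,"y":0,"z":0,"ax":0,"ay":0,"az":0,"hand":28}
    - {"x":0,"y":0,"z":0,"ax":0,"ay":0,"az":0,"hand":28}

```text
clock: 22.05
position: [432.7, 263.1, 11.4]
orientation: [[-0.995, 0.105, 0.0], [0.105, 0.995, 0.0], [-0.0, 0.0, -1.0]]
wrist_force: [-3.4, -0.9, 4.8]
grip_width: 35.9
grip_force: 60.7
```

Contact at the expected height. I'll release, rise, then head for the dowel.

Call:
play_rows:
  increments:
    - {"x":0,"y":0,"z":0,"ax":0,"ay":0,"az":0,"hand":55}
    - {"x":0,"y":0,"z":0,"ax":0,"ay":0,"az":0,"hand":55}
    - {"x":0,"y":0,"z":0,"ax":0,"ay":0,"az":0,"hand":55}
    - {"x":0,"y":0,"z":0,"ax":0,"ay":0,"az":0,"hand":55}
    - {"x":0,"y":0,"z":-10,"ax":0,"ay":0,"az":0,"hand":55}
    - {"x":0,"y":0,"z":-30,"ax":0,"ay":0,"az":0,"hand":55}
    - {"x":0,"y":0,"z":-40,"ax":0,"ay":0,"az":0,"hand":55}
    - {"x":0,"y":0,"z":-20,"ax":0,"ay":0,"az":0,"hand":50}

```text
clock: 22.85
position: [434.0, 263.7, 114.7]
orientation: [[-0.995, 0.105, 0.005], [0.105, 0.995, 0.002], [-0.005, 0.003, -1.0]]
wrist_force: [1.8, -0.1, -0.3]
grip_width: 42.7
grip_force: 0.0
```

```bash
python3 go.py 418 152.4 60 94
```

```text
clk 22.85 p [434.  263.7 114.7] angY 84.0 tilt [0.0051 0.0022] grip 42.7 0.0 F [ 1.8 -0.1 -0.3] j6 -1.07
to [418.0, 152.4, 60.0, 94.0] az -0.175 then dx 23.8 dy -109.9 dz 54.7  | now dx 4.3 dy -112.4
```

Call:
play_rows:
  increments:
    - {"x":1,"y":-35,"z":0,"ax":0,"ay":0,"az":0,"hand":50}
    - {"x":1,"y":-40,"z":0,"ax":0,"ay":0,"az":0,"hand":50}
    - {"x":2,"y":-35,"z":0,"ax":0,"ay":0,"az":0,"hand":50}
    - {"x":0,"y":0,"z":10,"ax":0,"ay":0,"az":-0.088,"hand":50}
    - {"x":0,"y":0,"z":30,"ax":0,"ay":0,"az":-0.088,"hand":50}
    - {"x":0,"y":0,"z":15,"ax":0,"ay":0,"az":0,"hand":50}
    - {"x":0,"y":0,"z":0,"ax":0,"ay":0,"az":0,"hand":50}
    - {"x":0,"y":0,"z":0,"ax":0,"ay":0,"az":0,"hand":50}

```text
clock: 23.65
position: [417.1, 154.0, 56.0]
orientation: [[-0.997, -0.071, 0.0], [-0.071, 0.997, 0.0], [-0.0, 0.0, -1.0]]
wrist_force: [0.8, 0.9, 0.6]
grip_width: 42.9
grip_force: 0.0
```

```bash
python3 go.py 418 152.4 4 94;  python3 chk.py y 9 40 top
python3 - <<'E'
from rig import eyes
import cv2,numpy as np
from h import *
f=eyes.grab_frame("wrist"); W=world(f); m=(W[...,2]>6)&(W[...,2]<25)&(abs(W[...,0]-418)<80)&(abs(W[...,1]-152)<25)
p=W[m]; v=np.linalg.eigh(np.cov(p[:,:2].T))[1][:,1]; print(rect(p[:,:2]),len(p),np.degrees(np.arctan2(v[1],v[0])))
E
```

```text
clk 23.65 p [417.1 154.   56. ] angY 94.07 tilt [0.0004 0.0001] grip 42.9 0.0 F [0.8 0.9 0.6] j6 -1.46
to [418.0, 152.4, 4.0, 94.0] az 0.001 then dx -0.8 dy -1.7 dz 52.0  | now dx -0.8 dy -1.7
wedge 832 (array([-48.1,  -0.4]), array([ 41.1, 111.9]), 90.5) z [10.8 19.1 27.2]
dowel 10 (array([ 14.2, -66.8]), array([ 4.2, 17.2]), 4.6) z [10.1 14.4 24.3]
clamp 9 (array([47.7, 64.3]), array([ 2., 13.]), 5.9) z [10.1 21.1 24. ]
(array([417.8, 151.8]), array([ 15.8, 119.8]), 3.8) 7487 -176.26194832139825
```

Call:
play_rows:
  increments:
    - {"x":-1,"y":-2,"z":20,"ax":0,"ay":0,"az":0,"hand":45}
    - {"x":0,"y":0,"z":18,"ax":0,"ay":0,"az":0,"hand":45}
    - {"x":0,"y":0,"z":8,"ax":0,"ay":0,"az":0,"hand":45}
    - {"x":0,"y":0,"z":4,"ax":0,"ay":0,"az":0,"hand":45}
    - {"x":0,"y":0,"z":0,"ax":0,"ay":0,"az":0,"hand":45}
    - {"x":0,"y":0,"z":0,"ax":0,"ay":0,"az":0,"hand":45}
    - {"x":0,"y":0,"z":0,"ax":0,"ay":0,"az":0,"hand":25}
    - {"x":0,"y":0,"z":0,"ax":0,"ay":0,"az":0,"hand":8}

```text
clock: 24.55
position: [418.8, 152.2, 6.4]
orientation: [[-0.997, -0.071, 0.002], [-0.071, 0.997, 0.0], [-0.002, 0.0, -1.0]]
wrist_force: [0.4, -1.0, -0.7]
grip_width: 13.4
grip_force: 60.7
```

Call:
play_rows:
  increments:
    - {"x":0,"y":0,"z":0,"ax":0,"ay":0,"az":0,"hand":4}
    - {"x":0,"y":0,"z":0,"ax":0,"ay":0,"az":0,"hand":4}
    - {"x":0,"y":0,"z":0,"ax":0,"ay":0,"az":0,"hand":4}
    - {"x":0,"y":0,"z":0,"ax":0,"ay":0,"az":0,"hand":4}
    - {"x":0,"y":0,"z":0,"ax":0,"ay":0,"az":0,"hand":4}
    - {"x":0,"y":0,"z":0,"ax":0,"ay":0,"az":0,"hand":4}
    - {"x":0,"y":0,"z":0,"ax":0,"ay":0,"az":0,"hand":4}
    - {"x":0,"y":0,"z":0,"ax":0,"ay":0,"az":0,"hand":4}

```text
clock: 25.35
position: [418.8, 152.2, 6.3]
orientation: [[-0.997, -0.071, 0.002], [-0.071, 0.997, 0.0], [-0.002, 0.0, -1.0]]
wrist_force: [-2.1, 0.0, 5.0]
grip_width: 13.5
grip_force: 61.4
```

```bash
python3 go.py 438 318 110 84
```

```text
clk 25.35 p [418.8 152.2   6.3] angY 94.08 tilt [0.0015 0.0003] grip 13.5 61.4 F [-2.1  0.   5. ] j6 -1.46
to [438.0, 318.0, 110.0, 84.0] az 0.176 then dx -1.7 dy 166.9 dz -103.7  | now dx -30.9 dy 164.0
```

Call:
play_rows:
  increments:
    - {"x":0,"y":0,"z":-10,"ax":0,"ay":0,"az":0,"hand":4}
    - {"x":0,"y":0,"z":-30,"ax":0,"ay":0,"az":0,"hand":4}
    - {"x":0,"y":0,"z":-40,"ax":0,"ay":0,"az":0.088,"hand":4}
    - {"x":0,"y":0,"z":-20,"ax":0,"ay":0,"az":0.088,"hand":4}
    - {"x":0,"y":30,"z":0,"ax":0,"ay":0,"az":0,"hand":4}
    - {"x":-1,"y":40,"z":0,"ax":0,"ay":0,"az":0,"hand":4}
    - {"x":-1,"y":42,"z":0,"ax":0,"ay":0,"az":0,"hand":4}
    - {"x":0,"y":40,"z":0,"ax":0,"ay":0,"az":0,"hand":4}

```text
clock: 26.15
position: [435.8, 304.5, 105.8]
orientation: [[-0.994, 0.105, 0.0], [0.105, 0.994, 0.0], [-0.0, 0.0, -1.0]]
wrist_force: [1.6, 0.4, -0.1]
grip_width: 13.5
grip_force: 60.7
```

Call:
play_rows:
  increments:
    - {"x":0,"y":15,"z":0,"ax":0,"ay":0,"az":0,"hand":4}
    - {"x":0,"y":0,"z":20,"ax":0,"ay":0,"az":0,"hand":4}
    - {"x":0,"y":0,"z":20,"ax":0,"ay":0,"az":0,"hand":4}
    - {"x":0,"y":0,"z":10,"ax":0,"ay":0,"az":0,"hand":4}
    - {"x":0,"y":0,"z":0,"ax":0,"ay":0,"az":0,"hand":4}
    - {"x":0,"y":0,"z":0,"ax":0,"ay":0,"az":0,"hand":4}
    - {"x":0,"y":0,"z":0,"ax":0,"ay":0,"az":0,"hand":4}
    - {"x":0,"y":0,"z":0,"ax":0,"ay":0,"az":0,"hand":4}

```text
clock: 26.95
position: [438.2, 318.1, 56.5]
orientation: [[-0.994, 0.105, 0.002], [0.105, 0.994, 0.001], [-0.002, 0.001, -1.0]]
wrist_force: [0.3, 0.1, -0.7]
grip_width: 13.9
grip_force: 60.7
```

```bash
python3 chk.py y 40 75 wrist; python3 go.py 438.5 318 12 84
```

```text
dowel 12808 (array([6.4, 3.9]), array([ 31.7, 113.4]), 81.5) z [60.4 64.5 67.1]
clk 27.0 p [438.1 318.1  56.4] angY 83.98 tilt [0.0016 0.0009] grip 13.8 60.7 F [ 0.1  0.9 -0.5] j6 -0.98
to [438.5, 318.0, 12.0, 84.0] az -0.0 then dx -0.4 dy -0.1 dz 44.4  | now dx -0.4 dy -0.1
```

View pics/last.png

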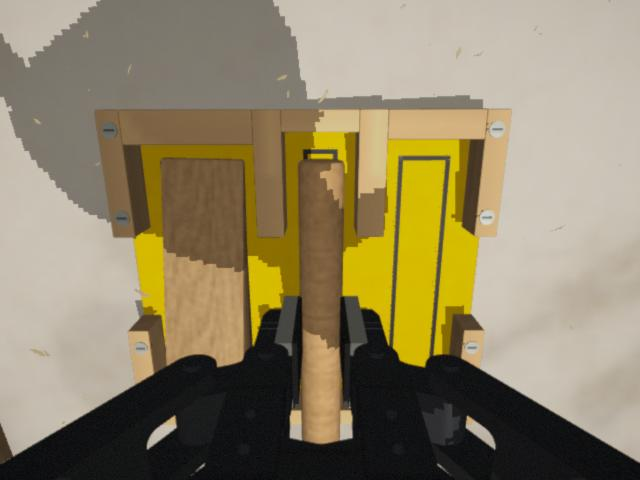

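The dowel (300–343, 160–440) is straight and centred above its pocket, and the wedge lies in its own pocket at left.

Call:
play_rows:
  increments:
    - {"x":0,"y":0,"z":20,"ax":0,"ay":0,"az":0,"hand":4}
    - {"x":0,"y":0,"z":13,"ax":0,"ay":0,"az":0,"hand":4}
    - {"x":0,"y":0,"z":8,"ax":0,"ay":0,"az":0,"hand":4}
    - {"x":0,"y":0,"z":1,"ax":0,"ay":0,"az":0,"hand":4}
    - {"x":0,"y":0,"z":1,"ax":0,"ay":0,"az":0,"hand":4}
    - {"x":0,"y":0,"z":1,"ax":0,"ay":0,"az":0,"hand":4}
    - {"x":0,"y":0,"z":0,"ax":0,"ay":0,"az":0,"hand":4}
    - {"x":0,"y":0,"z":0,"ax":0,"ay":0,"az":0,"hand":4}

```text
clock: 27.8
position: [437.6, 318.1, 12.4]
orientation: [[-0.995, 0.104, -0.0], [0.104, 0.995, -0.0], [0.0, -0.0, -1.0]]
wrist_force: [-2.9, -1.4, 5.2]
grip_width: 13.3
grip_force: 61.3
```

Call:
play_rows:
  increments:
    - {"x":0,"y":0,"z":0,"ax":0,"ay":0,"az":0,"hand":30}
    - {"x":0,"y":0,"z":0,"ax":0,"ay":0,"az":0,"hand":30}
    - {"x":0,"y":0,"z":0,"ax":0,"ay":0,"az":0,"hand":30}
    - {"x":0,"y":0,"z":0,"ax":0,"ay":0,"az":0,"hand":30}
    - {"x":0,"y":0,"z":-10,"ax":0,"ay":0,"az":0,"hand":30}
    - {"x":0,"y":0,"z":-30,"ax":0,"ay":0,"az":0,"hand":30}
    - {"x":0,"y":0,"z":-45,"ax":0,"ay":0,"az":0,"hand":55}
    - {"x":0,"y":0,"z":-45,"ax":0,"ay":0,"az":0,"hand":55}

```text
clock: 28.6
position: [436.8, 317.6, 142.7]
orientation: [[-0.995, 0.105, -0.001], [0.105, 0.995, -0.001], [0.001, -0.001, -1.0]]
wrist_force: [0.0, 0.3, 0.6]
grip_width: 46.7
grip_force: 0.0
```

```bash
python3 go.py 614 263.3 130 94.5;  python3 - <<'E'
from rig import eyes
import cv2,numpy as np
from h import *
f=dict(np.load("pics/top0.npz"));W=world(f)
m=(W[...,2]>15)&(W[...,2]<70)&(abs(W[...,0]-614)<75)&(abs(W[...,1]-263)<30)
k,l,st,_=cv2.connectedComponentsWithStats(m.astype(np.uint8)); j=1+np.argmax(st[1:,4]); p=W[l==j]
print(rect(p[:,:2]),len(p))
for a in range(550,680,10):
    q=p[abs(p[:,0]-a)<5]
    if len(q)>3: print(a,len(q),np.percentile(q[:,1],[5,50,95]).round(1),np.percentile(q[:,2],[5,50,95]).round())
E
python3 chk.py y 9 40 wrist
```

```text
clk 28.6 p [436.8 317.6 142.7] angY 83.99 tilt [-0.0011 -0.0006] grip 46.7 0.0 F [0.  0.3 0.6] j6 -0.98
to [614.0, 263.3, 130.0, 94.5] az -0.183 then dx -172.4 dy -68.0 dz 12.7  | now dx -181.9 dy -35.4
(array([612.4, 265.3]), array([ 23.4, 113.1]), 4.3) 495
560 49 [251.3 262.3 272.4] [50. 58. 62.]
570 45 [251.2 262.2 273. ] [54. 58. 60.]
580 52 [251.5 262.3 273.3] [54. 57. 60.]
590 34 [254.2 264.  274.6] [44. 48. 54.]
600 45 [254.4 263.6 274.6] [18. 45. 48.]
610 51 [253.8 263.8 274.9] [30. 42. 45.]
620 41 [255.4 264.5 275.5] [35. 39. 42.]
630 44 [257.  267.8 278.2] [22. 36. 40.]
640 42 [258.  267.2 278.4] [31. 33. 35.]
650 40 [258.6 268.6 278.6] [28. 31. 34.]
660 40 [259.6 269.6 278.8] [22. 31. 34.]
670 12 [260.8 267.6 276.5] [28. 30. 32.]
wedge 8940 (array([-48.8,   2. ]), array([ 38.4, 109.6]), 88.6) z [10.2 17.6 25.5]
dowel 4002 (array([6.3, 1.2]), array([ 15.8, 119.7]), 89.7) z [15.9 20.1 21.9]
clamp 499 (array([68.4, 53. ]), array([26.2, 53.5]), 128.0) z [10.2 19.2 24. ]
```

View pics/last.png

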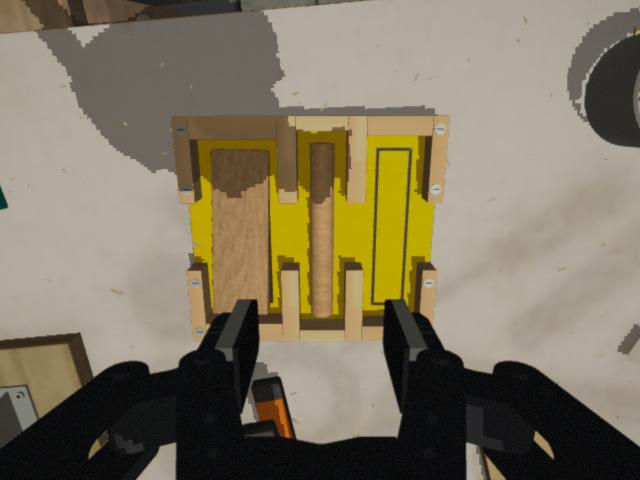

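Wedge and dowel are seated in their pockets, with board-frame errors of 2 mm or less. Last is the clamp: centre (612.4, 265.3), long axis at 4.3°.

Call:
play_rows:
  increments:
    - {"x":-25,"y":-5,"z":0,"ax":0,"ay":0,"az":0,"hand":60}
    - {"x":-40,"y":-7,"z":0,"ax":0,"ay":0,"az":0,"hand":60}
    - {"x":-45,"y":-8,"z":0,"ax":0,"ay":0,"az":0,"hand":60}
    - {"x":-45,"y":-8,"z":0,"ax":0,"ay":0,"az":0,"hand":60}
    - {"x":-25,"y":-6,"z":0,"ax":0,"ay":0,"az":-0.09,"hand":60}
    - {"x":0,"y":0,"z":20,"ax":0,"ay":0,"az":-0.09,"hand":60}
    - {"x":0,"y":0,"z":20,"ax":0,"ay":0,"az":0,"hand":60}
    - {"x":0,"y":0,"z":0,"ax":0,"ay":0,"az":0,"hand":60}

```text
clock: 29.45
position: [610.9, 264.4, 97.9]
orientation: [[-0.997, -0.075, -0.006], [-0.075, 0.997, -0.002], [0.006, -0.001, -1.0]]
wrist_force: [-1.0, -1.0, -0.3]
grip_width: 51.4
grip_force: 0.0
```

```bash
python3 go.py 612.4 265.3 12 94.3
```

```text
clk 29.45 p [610.9 264.4  97.9] angY 94.27 tilt [-0.006  -0.0018] grip 51.4 0.0 F [-1.  -1.  -0.3] j6 -1.35
to [612.4, 265.3, 12.0, 94.3] az -0.0 then dx -1.6 dy 0.8 dz 85.9  | now dx -1.6 dy 0.8
```

Call:
play_rows:
  increments:
    - {"x":0,"y":1,"z":20,"ax":0,"ay":0,"az":0,"hand":60}
    - {"x":0,"y":0,"z":30,"ax":0,"ay":0,"az":0,"hand":60}
    - {"x":0,"y":0,"z":20,"ax":0,"ay":0,"az":0,"hand":60}
    - {"x":0,"y":0,"z":10,"ax":0,"ay":0,"az":0,"hand":60}
    - {"x":0,"y":0,"z":5,"ax":0,"ay":0,"az":0,"hand":60}
    - {"x":0,"y":0,"z":0,"ax":0,"ay":0,"az":0,"hand":60}
    - {"x":0,"y":0,"z":0,"ax":0,"ay":0,"az":0,"hand":60}
    - {"x":0,"y":0,"z":0,"ax":0,"ay":0,"az":0,"hand":35}

```text
clock: 30.25
position: [613.9, 266.6, 18.0]
orientation: [[-0.997, -0.075, 0.003], [-0.075, 0.997, 0.001], [-0.003, 0.001, -1.0]]
wrist_force: [-0.3, -0.0, 0.5]
grip_width: 37.8
grip_force: 0.0
```

Call:
play_rows:
  increments:
    - {"x":0,"y":0,"z":0,"ax":0,"ay":0,"az":0,"hand":12}
    - {"x":0,"y":0,"z":0,"ax":0,"ay":0,"az":0,"hand":12}
    - {"x":0,"y":0,"z":0,"ax":0,"ay":0,"az":0,"hand":12}
    - {"x":0,"y":0,"z":0,"ax":0,"ay":0,"az":0,"hand":12}
    - {"x":0,"y":0,"z":0,"ax":0,"ay":0,"az":0,"hand":12}
    - {"x":0,"y":0,"z":0,"ax":0,"ay":0,"az":0,"hand":12}
    - {"x":0,"y":0,"z":0,"ax":0,"ay":0,"az":0,"hand":12}
    - {"x":0,"y":0,"z":0,"ax":0,"ay":0,"az":0,"hand":12}

```text
clock: 31.05
position: [613.7, 266.5, 17.6]
orientation: [[-0.997, -0.075, 0.002], [-0.075, 0.997, 0.0], [-0.002, 0.0, -1.0]]
wrist_force: [-1.1, -0.5, 6.1]
grip_width: 20.9
grip_force: 59.4
```

```bash
python3 go.py 443 365.7 140 84
```

```text
clk 31.05 p [613.7 266.5  17.6] angY 94.31 tilt [0.0018 0.0005] grip 20.9 59.4 F [-1.1 -0.5  6.1] j6 -1.35
to [443.0, 365.7, 140.0, 84.0] az 0.18 then dx 180.1 dy 80.9 dz -122.4  | now dx 162.8 dy 111.8
```

Call:
play_rows:
  increments:
    - {"x":0,"y":0,"z":-15,"ax":0,"ay":0,"az":0,"hand":12}
    - {"x":0,"y":0,"z":-35,"ax":0,"ay":0,"az":0.06,"hand":12}
    - {"x":0,"y":0,"z":-40,"ax":0,"ay":0,"az":0.06,"hand":12}
    - {"x":0,"y":0,"z":-20,"ax":0,"ay":0,"az":0.06,"hand":12}
    - {"x":25,"y":11,"z":0,"ax":0,"ay":0,"az":0,"hand":12}
    - {"x":40,"y":20,"z":0,"ax":0,"ay":0,"az":0,"hand":12}
    - {"x":45,"y":20,"z":0,"ax":0,"ay":0,"az":0,"hand":12}
    - {"x":45,"y":20,"z":0,"ax":0,"ay":0,"az":0,"hand":12}

```text
clock: 31.85
position: [464.3, 353.5, 126.4]
orientation: [[-0.994, 0.106, -0.001], [0.106, 0.994, 0.0], [0.001, 0.0, -1.0]]
wrist_force: [0.2, 1.1, -0.1]
grip_width: 20.9
grip_force: 58.9
```

Call:
play_rows:
  increments:
    - {"x":24,"y":10,"z":0,"ax":0,"ay":0,"az":0,"hand":12}
    - {"x":0,"y":0,"z":20,"ax":0,"ay":0,"az":0,"hand":12}
    - {"x":0,"y":0,"z":30,"ax":0,"ay":0,"az":0,"hand":12}
    - {"x":0,"y":0,"z":10,"ax":0,"ay":0,"az":0,"hand":12}
    - {"x":0,"y":0,"z":0,"ax":0,"ay":0,"az":0,"hand":12}
    - {"x":0,"y":0,"z":0,"ax":0,"ay":0,"az":0,"hand":12}
    - {"x":0,"y":0,"z":0,"ax":0,"ay":0,"az":0,"hand":12}
    - {"x":0,"y":0,"z":0,"ax":0,"ay":0,"az":0,"hand":12}

```text
clock: 32.65
position: [444.3, 366.0, 67.9]
orientation: [[-0.994, 0.105, 0.002], [0.105, 0.994, 0.001], [-0.002, 0.002, -1.0]]
wrist_force: [0.3, -0.8, -0.7]
grip_width: 20.7
grip_force: 58.9
```

```bash
python3 chk.py y 40 75 wrist; python3 go.py 444 365.7 24 84
```

```text
clamp 1428 (array([54.1, 54.6]), array([ 7.7, 23.8]), 0.6) z [58.1 61.2 62.5]
clk 32.7 p [444.1 365.9  67.6] angY 83.98 tilt [0.0018 0.0012] grip 20.8 58.9 F [-0.7  0.  -0.5] j6 -0.91
to [444.0, 365.7, 24.0, 84.0] az -0.0 then dx 0.1 dy -0.2 dz 43.6  | now dx 0.1 dy -0.2
```

View pics/last.png

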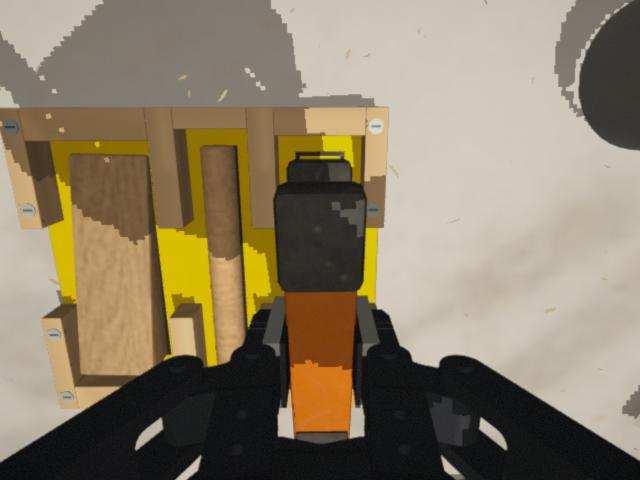

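The clamp (275–365, 155–440) hangs straight above its pocket, with the fingers clear of the dowel.

Call:
play_rows:
  increments:
    - {"x":0,"y":0,"z":20,"ax":0,"ay":0,"az":0,"hand":12}
    - {"x":0,"y":0,"z":13,"ax":0,"ay":0,"az":0,"hand":12}
    - {"x":0,"y":0,"z":8,"ax":0,"ay":0,"az":0,"hand":12}
    - {"x":0,"y":0,"z":1,"ax":0,"ay":0,"az":0,"hand":12}
    - {"x":0,"y":0,"z":1,"ax":0,"ay":0,"az":0,"hand":12}
    - {"x":0,"y":0,"z":1,"ax":0,"ay":0,"az":0,"hand":12}
    - {"x":0,"y":0,"z":0,"ax":0,"ay":0,"az":0,"hand":12}
    - {"x":0,"y":0,"z":0,"ax":0,"ay":0,"az":0,"hand":12}

```text
clock: 33.5
position: [443.5, 365.7, 23.6]
orientation: [[-0.995, 0.104, 0.0], [0.104, 0.995, -0.0], [-0.0, -0.0, -1.0]]
wrist_force: [-4.3, -1.7, 5.9]
grip_width: 20.6
grip_force: 59.7
```

Call:
play_rows:
  increments:
    - {"x":0,"y":0,"z":0,"ax":0,"ay":0,"az":0,"hand":38}
    - {"x":0,"y":0,"z":0,"ax":0,"ay":0,"az":0,"hand":38}
    - {"x":0,"y":0,"z":0,"ax":0,"ay":0,"az":0,"hand":38}
    - {"x":0,"y":0,"z":0,"ax":0,"ay":0,"az":0,"hand":38}
    - {"x":0,"y":0,"z":-10,"ax":0,"ay":0,"az":0,"hand":38}
    - {"x":0,"y":0,"z":-30,"ax":0,"ay":0,"az":0,"hand":38}
    - {"x":0,"y":0,"z":-45,"ax":0,"ay":0,"az":0,"hand":38}
    - {"x":0,"y":0,"z":-45,"ax":0,"ay":0,"az":0,"hand":38}

```text
clock: 34.3
position: [442.7, 365.2, 153.7]
orientation: [[-0.995, 0.105, -0.001], [0.105, 0.995, -0.001], [0.001, -0.001, -1.0]]
wrist_force: [-0.1, 0.4, -0.5]
grip_width: 32.7
grip_force: 0.0
```

Call:
play_rows:
  increments:
    - {"x":-10,"y":0,"z":-20,"ax":0,"ay":0,"az":0,"hand":38}
    - {"x":-20,"y":0,"z":-20,"ax":0,"ay":0,"az":0,"hand":38}
    - {"x":-20,"y":0,"z":-10,"ax":0,"ay":0,"az":0,"hand":38}
    - {"x":-5,"y":0,"z":0,"ax":0,"ay":0,"az":0,"hand":38}
    - {"x":0,"y":0,"z":0,"ax":0,"ay":0,"az":0,"hand":38}
    - {"x":0,"y":0,"z":0,"ax":0,"ay":0,"az":0,"hand":38}
    - {"x":0,"y":0,"z":0,"ax":0,"ay":0,"az":0,"hand":38}
    - {"x":0,"y":0,"z":0,"ax":0,"ay":0,"az":0,"hand":38}

```text
clock: 35.1
position: [496.9, 359.8, 201.4]
orientation: [[-0.995, 0.104, -0.001], [0.104, 0.995, -0.001], [0.001, -0.001, -1.0]]
wrist_force: [0.4, 0.1, -0.7]
grip_width: 32.5
grip_force: 0.0
```

```bash
python3 chk.py y 10 75 wrist; python3 chk.py b 10 70 top;python3 go.py
```

```text
wedge 7248 (array([-48.6,   1.6]), array([ 38.7, 109.4]), 88.8) z [10.9 18.2 26.3]
dowel 3298 (array([6.3, 1.3]), array([ 16., 120.]), 89.8) z [15.4 20.1 22. ]
clamp 5236 (array([54. ,  1.3]), array([ 24. , 110.5]), 90.4) z [35.8 49.9 64.7]
carton 1417 (array([-37.3,  -2.2]), array([ 71.1, 103.5]), 90.1) z [19.7 55.2 58.9]
hinge 597 (array([43.9,  0.6]), array([44.4, 75.7]), 89.1) z [12.1 15.4 18.4]
clk 35.2 p [497.3 359.9 201.8] angY 84.02 tilt [-0.0007 -0.0004] grip 32.2 0.0 F [-0.4 -0.5 -0.5] j6 -0.96
```

View pics/last.png

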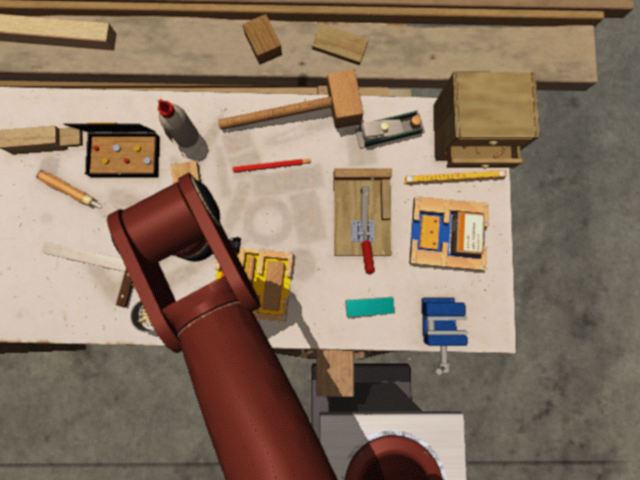

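All five parts measure within about 3 mm of their pocket centres and are down on the floor. The top view shows both kits filled, and the pencil, spacer and tin where they were. Handing in.

```bash
python3 -c "from rig import close_job; print(close_job())"
```

```text
the job is handed in; nothing more can be done
None
```

The job is handed in at about 35 s: all five parts measured within about 3 mm of their pocket centres and down on the coloured floors, and the pencil, spacer and tin were not touched; the hand-in returned no verdict.

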